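# Square up a box drum under its beater

## Task

In the little drum machine, the wooden box drum stands crooked under its beater. Reaching in slantwise under the rails, nudge it gently sideways, from its left and right long sides as needed, until the middle of both its ends is over the line inlaid in the base plate (to about 3 mm) and it rests there. Do not touch the drum's top, do not lift the drum, do not knock the machine's frame, and leave the other things on the bench alone.

Things in the scene. Friction and masses are not known exactly. Their poses are not given: they have to be found in the camera images.
- station: Fixed drum machine, turned up to 0.3 rad. Origin: under the middle of its base plate, at bench level; x along the line that the drum must follow (roughly away from the robot), y across to the left, z up. Plywood plate 360 (x) by 230 by 12 mm thick, a dark line inlaid along y = 0, also on two end stops (inner faces x = +-115 mm, 40 mm wide, tops 28 mm above the bench).
- rail_left (a point): Middle of the left aluminium rail, 340 mm along x, 15 mm square: station y 55 to 70 mm, z 85 to 100 mm, on printed legs 18 mm square at x = +-155 mm. It hangs 5 to 20 mm outside the side of the squared-up drum, so an upright tool cannot finish the work: lean it some 35 to 45 degrees outwards, tip inwards, and pass under the rail from outside.
- rail_right (a point): Middle of the right rail, the mirror image of the left one (station y -55 to -70 mm).
- bridge (a point): Middle of the bridge that crosses from rail to rail at station x = 0, 118 mm above the bench: 34 mm wide along x, up to 122 mm high, with a solenoid to 152 mm high; a beater of 18 mm diameter hangs from it down to 70 mm above the bench, 8 mm over the drum.
- drum: Loose wooden box drum, 200 (x, along) by 100 (y, across) by 50 mm high, 0.5 to 1 kg, too wide to grip. Origin: centre of its underside, 12 mm above the bench; x to its far end, y to its left, z up. The long sides are flat from 5 to 44 mm above its underside. It starts turned 0.10 to 0.20 rad counterclockwise (from above) to the station, its middle within 8 mm of the line.
- drum_center (a point): Centre of the drum, 25 mm above its underside. The drum slides on four rubber feet (x +-60, y +-35 mm) against 2.5 to 7 N and stays where it is pushed to; pushed sideways 75 mm from its middle, it turns about a point some 65 mm beyond the middle, so its other end hardly moves. An end push takes about half of that force.
- drum_top: The drum's sounding board, on top, 190 by 90 by 6 mm, lying in 5 mm from the sides; not to be touched. Origin: centre of its underside, 44 mm above the drum's underside; axes as the drum's.
- drum_near (a point): Middle of the drum's end that faces the robot (end face, half-way up); axes as the drum's.
- drum_far (a point): Middle of the drum's far end (end face, half-way up); axes as the drum's.
- audio_box: Bystander: black audio interface, 160 by 210 by 48 mm, origin centre of underside.
- tape_roll: Bystander: roll of brown tape lying flat, 90 mm across, 24 mm high, origin centre of underside.
- screwdriver: Bystander: black-handled screwdriver lying on the bench, along its own x.
- jingle_stand: Bystander: round red jingle pad 124 mm across on a post, 98 mm high, origin centre of underside.
Mind the look-alikes: they are no part of the job. There is more than one size of the drum; the one meant has the size given above.

How it is judged:
By the outcome, as a careful person would: the job done as asked, in the order asked, and still so for the second after the job is handed in, with the robot touching nothing.
It also fails if it takes over 72 s, if anything falls off the work surface, if the arm or the gripper's body presses on something with over 40 N, if the wrist force passes 120 N, or if a joint passes its speed limit or range.

## Robot

A 6-joint arm with a two-finger parallel gripper is mounted at the origin on the work surface. World frame = base frame: x ahead of the robot, y to its left, z up, the work surface at z = 0. Lengths are in m, angles in rad, forces in N, time in s.
With the tool pointing down it reaches from about 0.3 to 0.875 m from the base axis. Payload 6.4 kg.
Tool frame: the origin (TCP) lies between the finger pads; the fingertips stand 11 mm ahead of it and the grasp point (between the pads) lies 8 mm behind it (ctrl.tcp_to_tips is the distance from the TCP to the fingertips, in m); x points along the fingers, z is the direction in which the jaws open and shut, and the axes are right-handed (so a half turn about x gives the same grasp; the last joint's range is limited). The gripper opens to 85 mm and grips with 20 to 120 N. Pads are 22 mm wide; open, the fingers measure 114 mm over their backs; the gripper's body (76 mm by 85 mm) begins 54 mm behind the grasp point. The pads swing forward as they close: fully open they stand 13 mm farther back than shut.
Start: joints at [1.067, 0.181, 1.607, -0, 1.354, -0.206], TCP at [0.169, 0.55, 0.242] pointing down, gripper open.
Joint ranges: [-2.99, 2.99], [-0.89, 2.07], [0.3, 2.58], [-1.14, 4.28], [0, 2.63], [-3.12, 3.12]. Speed limits (rad/s): [2.57, 2.57, 3.01, 3.14, 3.14, 3.14].

## Interface

Orientations are given as a unit quaternion [w, x, y, z].
In Python, from bench import ctrl, eyes, hand_in gives the robot as it stands. The module is installed in compiled form; this text tells all that it offers.
- The arm moves only by the tool step_arm, never from a script. Its arguments are lists of equal length, an entry for each row: "xyz": the shift along the world's x, y, z in mm, a list of three; "spin": the turn about the world's z in rad; "fingers": the opening in per cent of the stroke, from 0 (shut) to 100 (fully open). A call has 1 to 10 rows; each row is the pose to reach, as a shift and turn from the pose commanded when the call began; what a row does not reach only later rows make up. A row lasts 1/10 s, in which the tool goes at most 50 mm and 8.59 degrees, less where a joint would pass 70% of its speed; a pose out of reach is approached as far as the arm can. A call with a gripper value outside its range is refused whole. The fingers move at their own pace and stop on an object; the grip force is fixed at half the most. Time passes only in rows, so rows that repeat a pose let the fingers close. It gives the time, the measured TCP pose, the force and the opening at its end, in the units of the state.
- ctrl.get_obs(): the state, without advancing time (a new reading comes with each control period).
- eyes.camera(name): name is "scene" or "top" or "wrist"; returns the picture (480x640x3 uint8, red, green, blue); there is no depth.
- eyes.camera_model(name): a dict with "vertical_fov" (degrees; the focal length in pixels is half the picture's height over the tangent of half this angle, whatever the lens; pixels are square), "cx", "cy" (the principal point, pixels), "dist_coeffs" ([k1, k2, p1, p2, k3] as OpenCV has them; the pictures are not rectified), "pose" (4x4, takes a point from camera to world coordinates); the wrist camera has in their place "tool_from_camera" (4x4, takes a point from camera to tool coordinates, whose origin is the TCP and whose axes are the tool frame's). Camera axes: x right, y up, looking along -z (the intrinsics and any distortion apply to the point x, -y, -z); pixel columns grow to the right and rows downward; lengths in m; the calibration is good to about 2 mm. A picture is of the moment at which its call begins: read the wrist's pose just before it. camera_model takes no time and is no camera call.
- hand_in(): hands the job in, once; it reports no verdict.
The state is a dict: "time_s": time; "q": joint angles; "dq": joint speeds; "joint_efforts": joint torques, N m; "eef_pos": TCP position; "eef_rot": TCP orientation; "wrist_force": force on the tool from outside, world axes, zero at the start; "torque": the same for the moment, N m; "opening": opening from 0.0 (shut) to 1.0 (fully open).
Only numpy, scipy, OpenCV 4.12 (cv2) and the standard library are available. Lean on these libraries where they do the work, as an engineer would, in place of code of your own. Each camera call takes 0.05 s, during which the arm holds its last target.

## Working session

There is one attempt and no reset: what is moved stays moved. The work goes in short steps, Python scripts to look and compute and a tool call to move; the robot and the scene stay as the last step left them, time stands still between calls to the robot, and variables do not carry over. Pictures are saved under pics/ and viewed, and the job is handed in when it is done.

Besides the shell and the picture viewer there is one more tool, called after "Call:" as name(argument=value, ...), one argument or row to a line, values as JSON. step_arm: Moves the arm, as the interface text tells. Its arguments: {"type":"object","properties":{"xyz":{"type":"array"},"spin":{"type":"array"},"fingers":{"type":"array"}},"required":["xyz","spin","fingers"]}

```bash
mkdir -p pics; ls; python3 - <<'E'
from bench import ctrl, eyes
import cv2, numpy as np
o=ctrl.get_obs(); print({k:np.round(v,4).tolist() for k,v in o.items()}, ctrl.tcp_to_tips)
for n in ["scene","top","wrist"]:
    im=eyes.camera(n); cv2.imwrite(f"pics/{n}0.png",im[:,:,::-1])
    m=eyes.camera_model(n); print(n,{k:np.round(v,4).tolist() for k,v in m.items()})
E
```

```text
pics
{'time_s': 0.0, 'q': [1.0667, 0.1816, 1.6081, -0.0, 1.3538, -0.2063], 'dq': [0.0006, 0.0006, -0.0, -0.0002, 0.0003, -0.0013], 'joint_efforts': [-0.001, -44.4874, -35.1328, -0.0004, 0.0094, 0.0], 'eef_pos': [0.1684, 0.5492, 0.2413], 'eef_rot': [0.5681, -0.4206, 0.5692, 0.42], 'wrist_force': [-0.7111, -0.2897, -0.4972], 'torque': [0.0044, -0.0407, -0.0293], 'opening': 1.0036} 0.011
scene {'vertical_fov': 46.1392, 'cx': 311.8397, 'cy': 242.9746, 'dist_coeffs': [0.0056, 0.0, 0.0, 0.0, 0.0], 'pose': [[-0.2572, -0.6144, 0.7459, 1.5813], [0.9663, -0.1727, 0.1909, 0.2775], [0.0115, 0.7699, 0.6381, 1.083], [0.0, 0.0, 0.0, 1.0]]}
top {'vertical_fov': 44.2927, 'cx': 325.3101, 'cy': 244.5142, 'dist_coeffs': [-0.0622, 0.0, 0.0, 0.0, 0.0], 'pose': [[-0.0102, 0.9857, -0.1684, 0.1691], [-0.9999, -0.0111, -0.0048, -0.0269], [-0.0066, 0.1683, 0.9857, 1.6428], [0.0, 0.0, 0.0, 1.0]]}
wrist {'vertical_fov': 69.7395, 'cx': 321.0412, 'cy': 241.0753, 'dist_coeffs': [-0.0492, 0.0, 0.0, 0.0, 0.0], 'tool_from_camera': [[0.0004, 0.3029, -0.953, -0.1327], [-0.0005, 0.953, 0.3029, 0.0773], [1.0, 0.0003, 0.0006, -0.0011], [0.0, 0.0, 0.0, 1.0]]}
```

View pics/scene0.png

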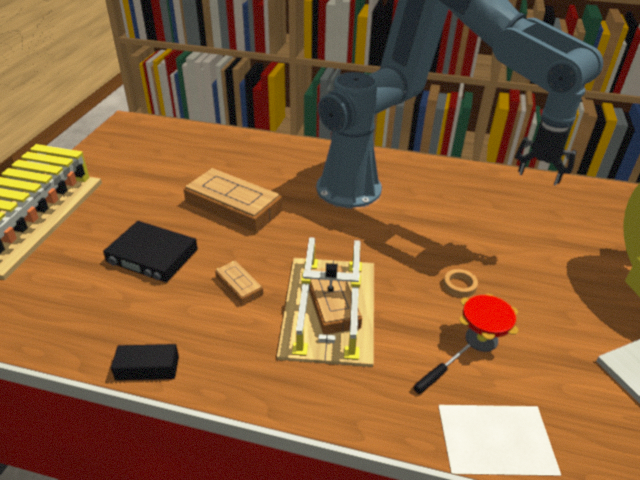

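View pics/top0.png

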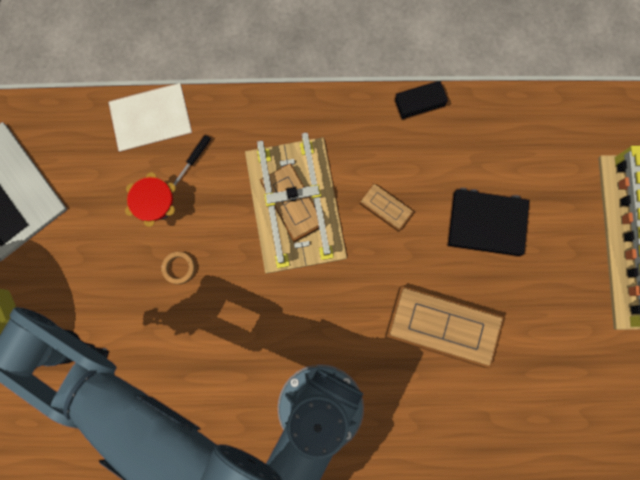

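View pics/wrist0.png

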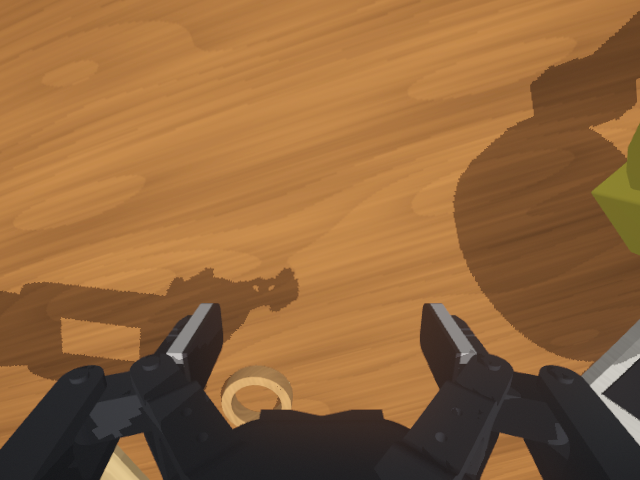

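Call:
step_arm(
  xyz=[
    [0,0,50],
    [0,0,100],
    [0,0,150],
    [0,0,200],
    [0,0,250],
    [0,0,300],
    [0,0,350],
    [0,0,400],
    [0,0,450],
    [0,0,500],
  ],
  spin=[0,0,0,0,0,0,0,0,0,0],
  fingers=[0,0,0,0,0,0,0,0,0,0],
)

```text
time_s: 1.15
eef_pos: [0.1684, 0.5493, 0.7371]
eef_rot: [0.569, -0.42, 0.568, 0.421]
wrist_force: [1.7, 1.1, 1.5]
opening: -0.002
```

```bash
cat > h.py <<'E'
import numpy as np
from scipy.spatial.transform import Rotation as R
from bench import ctrl
def st():
    o=ctrl.get_obs(); q=o['eef_rot']; r=R.from_quat([q[1],q[2],q[3],q[0]]).as_matrix()
    print('t',round(float(o['time_s']),2),'p',np.round(o['eef_pos'],4),'q',np.round(o['q'],3),'F',np.round(o['wrist_force'],1),'op',round(float(o['opening']),2))
    print('tool x',np.round(r[:,0],3),'z',np.round(r[:,2],3),'tilt deg',round(float(np.degrees(np.arccos(np.clip(-r[2,0],-1,1)))),1))
if __name__=='__main__': st()
E
python3 h.py
```

```text
t 1.15 p [0.1684 0.5493 0.7371] q [ 1.067  0.348  0.398  0.     2.393 -0.206] F [1.7 1.1 1.5] op -0.0
tool x [ 0.001  0.002 -1.   ] z [0.293 0.956 0.003] tilt deg 0.1
```

Call:
step_arm(
  xyz=[
    [0,0,50],
    [0,0,100],
    [0,0,150],
    [0,0,200],
    [0,0,250],
  ],
  spin=[0,0,0,0,0],
  fingers=[0,0,0,0,0],
)

```text
time_s: 1.65
eef_pos: [0.1488, 0.4855, 0.8039]
eef_rot: [0.576, -0.415, 0.561, 0.425]
wrist_force: [0.1, 0.2, -0.5]
opening: -0.003
```

```bash
python3 h.py
```

```text
t 1.65 p [0.1488 0.4855 0.8039] q [ 1.036  0.295  0.298  0.009  2.523 -0.23 ] F [ 0.1  0.2 -0.5] op -0.0
tool x [ 0.009  0.025 -1.   ] z [0.293 0.956 0.026] tilt deg 1.5
```

Call:
step_arm(
  xyz=[
    [0,0,-50],
    [0,0,-100],
    [0,0,-150],
    [0,0,-200],
  ],
  spin=[0,0,0,0],
  fingers=[0,0,0,0],
)

```text
time_s: 2.05
eef_pos: [0.1492, 0.4862, 0.6217]
eef_rot: [0.576, -0.415, 0.561, 0.425]
wrist_force: [0.0, 1.4, 1.8]
opening: 0.002
```

```bash
python3 h.py
```

```text
t 2.05 p [0.1492 0.4862 0.6217] q [ 1.036 -0.008  1.066  0.006  2.059 -0.234] F [0.  1.4 1.8] op 0.0
tool x [ 0.008  0.024 -1.   ] z [0.293 0.956 0.025] tilt deg 1.5
```

```bash
python3 - <<'E'
import cv2
t=cv2.imread('pics/top0.png')[120:285,230:360]; cv2.imwrite('pics/tc.png',cv2.resize(t,None,fx=4.5,fy=3.6*1.0 if 0 else 3.6,interpolation=cv2.INTER_CUBIC) if 0 else cv2.resize(t,(468,594),interpolation=cv2.INTER_CUBIC))
t=cv2.imread('pics/scene0.png')[225:375,265:390]; cv2.imwrite('pics/sc.png',cv2.resize(t,(500,600),interpolation=cv2.INTER_CUBIC))
E
```

```text
(no output)
```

View pics/tc.png

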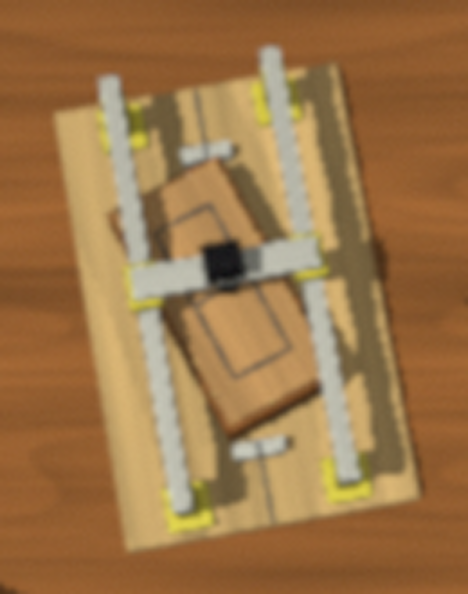

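View pics/sc.png

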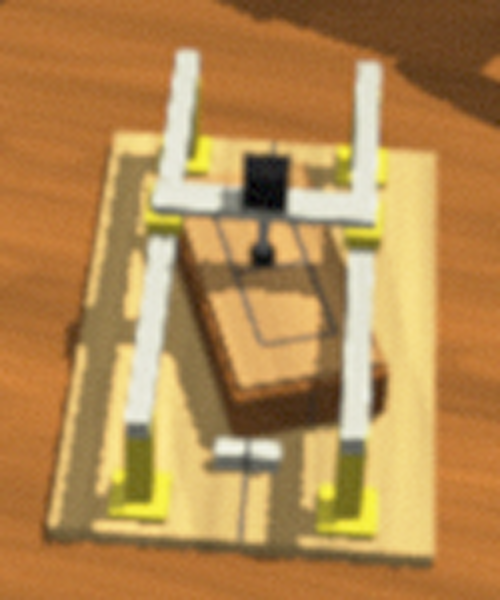

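```bash
cat > cam.py <<'E'
import numpy as np, cv2
from bench import eyes, ctrl
from scipy.spatial.transform import Rotation as R
def K(m):
    f=240/np.tan(np.radians(m['vertical_fov'])/2); return np.array([[f,0,m['cx']],[0,f,m['cy']],[0,0,1]])
def tool():
    o=ctrl.get_obs(); q=o['eef_rot']; T=np.eye(4); T[:3,:3]=R.from_quat([q[1],q[2],q[3],q[0]]).as_matrix(); T[:3,3]=o['eef_pos']; return T
def pose(name,T=None):
    m=eyes.camera_model(name); return (T@np.array(m['tool_from_camera']) if name=='wrist' else np.array(m['pose'])),m
def cast(name,px,z,T=None):
    P,m=pose(name,T); u=cv2.undistortPoints(np.array(px,float).reshape(-1,1,2),K(m),np.array(m['dist_coeffs'],float)).reshape(-1,2)
    d=np.c_[u[:,0],-u[:,1],-np.ones(len(u))]@P[:3,:3].T; c=P[:3,3]; z=np.broadcast_to(z,len(u))
    return c+d*((z-c[2])/d[:,2])[:,None]
def proj(name,X,T=None):
    P,m=pose(name,T); p=(np.atleast_2d(X)-P[:3,3])@P[:3,:3]; p=p*[1,-1,-1]
    return cv2.projectPoints(p,np.zeros(3),np.zeros(3),K(m),np.array(m['dist_coeffs'],float))[0].reshape(-1,2)
E
python3 - <<'E'
from cam import *
c=lambda l:[[230+x/3.6,120+y/3.6] for x,y in l]
s=lambda l:[[265+x/4,225+y/4] for x,y in l]
p=cast('top',c([(55,115),(340,65),(422,495),(127,550)]),.012)[:,:2]; print(p.round(4)); print(p.mean(0))
d=p[0]-p[3]+p[1]-p[2]; print('yaw',np.arctan2(d[1],d[0]), np.linalg.norm(d)/2, np.linalg.norm(p[0]-p[1]))
p=cast('scene',s([(113,132),(437,152),(433,560),(50,538)]),.012)[:,:2]; print(p.round(4)); print(p.mean(0))
d=p[3]-p[0]+p[2]-p[1]; print('yaw',np.arctan2(d[1],d[0]))
p=cast('top',c([(230,432),(217,160),(340,380)]),.061)[:,:2]; print(p.round(4)) 
E
```

```text
[[ 0.722   0.2098]
 [ 0.761  -0.0197]
 [ 0.4101 -0.0799]
 [ 0.3696  0.1491]]
[0.56568833 0.06478578]
yaw 0.1702615613349639 0.356750838149515 0.23277450126678065
[[ 0.4095 -0.0771]
 [ 0.3678  0.1521]
 [ 0.727   0.2132]
 [ 0.7717 -0.0099]]
[0.56900868 0.06956374]
yaw 0.17606301197687632
[[ 0.4527  0.0662]
 [ 0.6671  0.0762]
 [ 0.4919 -0.0175]]
```

Call:
step_arm(
  xyz=[
    [31,-43,-20],
    [62,-87,-40],
    [93,-130,-60],
    [124,-174,-80],
    [155,-217,-100],
    [186,-261,-120],
    [217,-304,-140],
    [248,-348,-160],
    [279,-391,-180],
    [310,-435,-200],
  ],
  spin=[0,0,0,0,0,0,0,0,0,0],
  fingers=[0,0,0,0,0,0,0,0,0,0],
)

```text
time_s: 3.05
eef_pos: [0.4221, 0.104, 0.4477]
eef_rot: [0.576, -0.416, 0.561, 0.424]
wrist_force: [0.7, 0.6, -0.0]
opening: 0.0
```

Call:
step_arm(
  xyz=[
    [0,0,0],
    [0,0,0],
    [0,0,0],
  ],
  spin=[0,0,0],
  fingers=[0,0,0],
)

```text
time_s: 3.35
eef_pos: [0.4213, 0.1065, 0.4484]
eef_rot: [0.575, -0.416, 0.561, 0.425]
wrist_force: [-0.1, 0.6, 0.0]
opening: -0.001
```

```bash
python3 - <<'E'
from h import st
from cam import *
st(); T=tool(); np.save('T1.npy',T)
im=eyes.camera('wrist'); cv2.imwrite('pics/w1.png',im[:,:,::-1])
E
```

```text
t 3.35 p [0.4213 0.1065 0.4484] q [-0.043 -0.248  1.619  0.022  1.762 -1.312] F [-0.1  0.6  0. ] op -0.0
tool x [ 0.009  0.021 -1.   ] z [0.293 0.956 0.023] tilt deg 1.3
```

View pics/w1.png

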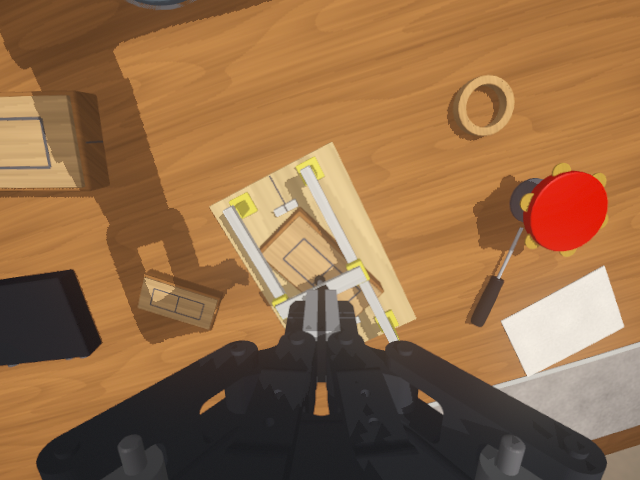

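Call:
step_arm(
  xyz=[
    [40,-8,-15],
    [80,-16,-30],
    [120,-24,-45],
    [160,-32,-60],
    [210,-40,-80],
    [210,-40,-80],
    [210,-40,-80],
    [210,-40,-80],
  ],
  spin=[0,0,0,0,0,0,0,0],
  fingers=[0,0,0,0,0,0,0,0],
)

```text
time_s: 4.2
eef_pos: [0.6311, 0.0674, 0.3689]
eef_rot: [0.575, -0.417, 0.561, 0.425]
wrist_force: [-0.4, -0.3, 1.7]
opening: -0.0
```

```bash
python3 - <<'E'
from h import st
from cam import *
st(); T=tool(); np.save('T2.npy',T)
im=eyes.camera('wrist'); cv2.imwrite('pics/w2.png',im[:,:,::-1])
E
```

```text
t 4.2 p [0.6311 0.0674 0.3689] q [-0.091  0.236  1.29   0.022  1.608 -1.365] F [-0.4 -0.3  1.7] op -0.0
tool x [ 0.009  0.021 -1.   ] z [0.291 0.956 0.023] tilt deg 1.3
```

View pics/w2.png

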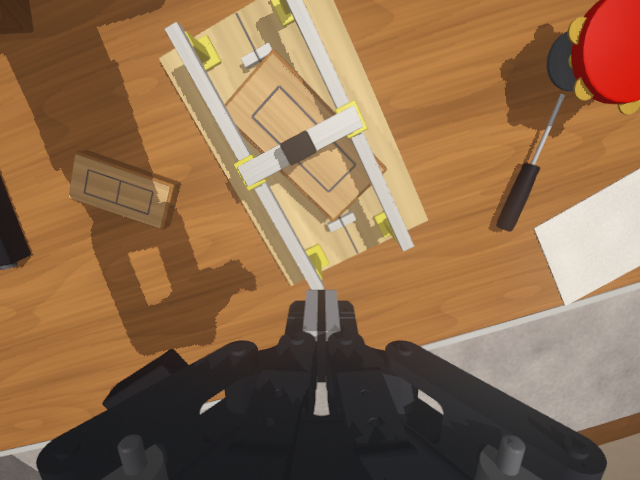

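```bash
python3 - <<'E'
import cv2
t=cv2.imread('pics/w2.png')[0:240,190:430]; cv2.imwrite('pics/w2c.png',cv2.resize(t,(600,600),interpolation=cv2.INTER_CUBIC))
E
```

```text
(no output)
```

View pics/w2c.png

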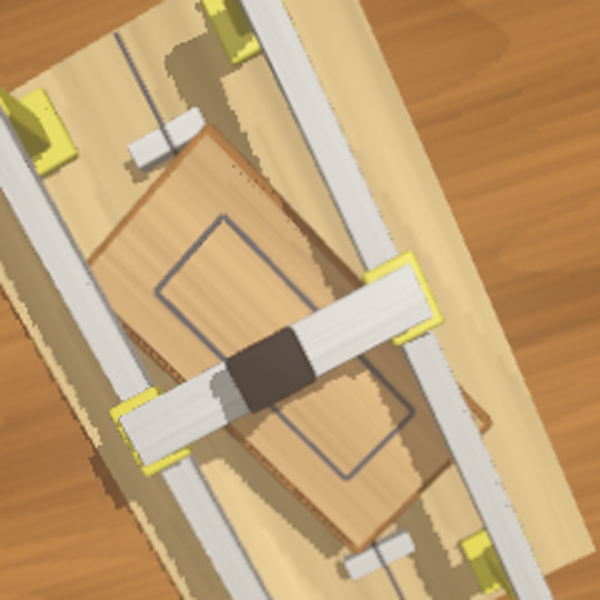

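```bash
cat > sta.py <<'E'
from cam import *
def fit(name,T,line12,near,far,drum,zd=.056):
    pass
E
python3 - <<'E'
from cam import *
T=np.load('T2.npy'); c=lambda l:[[190+x/2.5,y/2.5] for x,y in l]
L=cast('wrist',c([(117,35),(160,118),(375,543),(402,598)]),.012,T)[:,:2]; print('line',L.round(4))
d=L[3]-L[0]; print('yaw',np.arctan2(d[1],d[0]), np.arctan2(*(L[1]-L[0])[::-1]),np.arctan2(*(L[3]-L[2])[::-1]))
S=cast('wrist',c([(135,155),(200,118),(350,570),(410,540)]),.028,T)[:,:2]; print('stops',S.round(4))
R4=cast('wrist',c([(128,405),(142,458),(400,268),(432,318)]),.122,T)[:,:2]; print('bridge corners',R4.round(4), R4.mean(0))
D=cast('wrist',c([(207,122),(85,262),(358,550),(490,425)]),.056,T)[:,:2]; print('drum',D.round(4)); 
print([np.linalg.norm(D[i]-D[j]) for i,j in ((0,1),(2,3),(1,2),(0,3),(0,2),(1,3))])
print(D[[0,2]].mean(0),D[[1,3]].mean(0)); a=D[2]-D[1];b=D[3]-D[0]
print('yaws',np.arctan2(a[1],a[0]),np.arctan2(b[1],b[0]),np.arctan2(*(D[2]-D[0])[::-1])+.4636,np.arctan2(*(D[3]-D[1])[::-1])-.4636)
# plate corners
print('plate R-near, far-left', cast('wrist',[[160,60],[428,220]],.012,T).round(4))
E
```

```text
line [[0.3915 0.0372]
 [0.4341 0.0449]
 [0.682  0.088 ]
 [0.7192 0.0941]]
yaw 0.17172358855758063 0.17902559092824247 0.1626913550044611
stops [[0.4503 0.0286]
 [0.4439 0.0652]
 [0.6889 0.0699]
 [0.6821 0.1073]]
bridge corners [[5.631e-01 2.700e-03]
 [5.863e-01 5.000e-04]
 [5.438e-01 1.300e-01]
 [5.669e-01 1.376e-01]] [0.56502298 0.06769495]
drum [[ 0.4531  0.069 ]
 [ 0.4941 -0.0076]
 [ 0.6716  0.0781]
 [ 0.6283  0.1616]]
[np.float64(0.0869122273147421), np.float64(0.0940850271168046), np.float64(0.19710885448142537), np.float64(0.19812747462485195), np.float64(0.21870535580125983), np.float64(0.21593365063410344)]
[0.56237678 0.07351804] [0.56120925 0.0769567 ]
yaws 0.4498135092710768 0.486204732494394 0.5051135468477594 0.4368394679708084
plate R-near, far-left [[ 0.4113 -0.0763  0.012 ]
 [ 0.7248  0.2116  0.012 ]]
```

```bash
cat > kin.py <<'E'
import numpy as np
from scipy.spatial.transform import Rotation as R
from scipy.optimize import least_squares
def rz(a): return R.from_rotvec([0,0,a]).as_matrix()
def ry(a): return R.from_rotvec([0,a,0]).as_matrix()
# C: pointing axis z_f -> tool x
def ori(q,s4,s6,C): return rz(q[0])@ry(q[1]+q[2])@rz(s4*q[3])@ry(q[4])@rz(s6*q[5])@C
E
python3 - <<'E'
from kin import *
D=[([1.0667,.1816,1.6081,0,1.3538,-.2063],[.1684,.5492,.2413],[.5681,-.4206,.5692,.42]),
([1.067,.348,.398,0,2.393,-.206],[.1684,.5493,.7371],[.569,-.42,.568,.421]),
([1.036,.295,.298,.009,2.523,-.23],[.1488,.4855,.8039],[.576,-.415,.561,.425]),
([1.036,-.008,1.066,.006,2.059,-.234],[.1492,.4862,.6217],[.576,-.415,.561,.425]),
([-.043,-.248,1.619,.022,1.762,-1.312],[.4213,.1065,.4484],[.575,-.416,.561,.425]),
([-.091,.236,1.29,.022,1.608,-1.365],[.6311,.0674,.3689],[.575,-.417,.561,.425])]
for s4 in(1,-1):
  for s6 in (1,-1):
    Cs=[]
    for q,p,r in D:
        M=R.from_quat([r[1],r[2],r[3],r[0]]).as_matrix(); Cs.append(ori(q,s4,s6,np.eye(3)).T@M)
    print(s4,s6,np.std(Cs,axis=0).max()); 
    if s4==1 and s6==1: print(np.round(np.mean(Cs,axis=0),3))
def pos(q,P,M):
    h,r0,a2,a3,o3,L,ty,tz=P
    d2=ry(q[1])@[0,0,1.]; d3=ry(q[1]+q[2])@[0,0,1.]; n3=ry(q[1]+q[2])@[1.,0,0]
    w=np.array([r0,0,h])+a2*d2+a3*d3+o3*n3
    return rz(q[0])@w+M@[L,0,0]
f=lambda P: np.concatenate([pos(q,P,R.from_quat([r[1],r[2],r[3],r[0]]).as_matrix())-p for q,p,r in D])
s=least_squares(f,[.3,0,.4,.4,0,.25,0,0]); print(s.x.round(4),np.abs(s.fun).max())
E
```

```text
1 1 0.0007105302763091621
[[ 0.  0. -1.]
 [ 0.  1.  0.]
 [ 1. -0.  0.]]
1 -1 0.8479778948985726
-1 1 0.019540736312091977
-1 -1 0.8480410032733473
[ 4.7182 -0.0613  0.5164  0.5468  0.012   4.8628  0.      0.    ] 0.10640035650970536
```

```bash
cat >> kin.py <<'E'
C0=np.array([[0,0,-1.],[0,1,0],[1,0,0]])
def fori(q): return ori(q,1,1,C0)
def pos(q,P):
    h,a2,a3,o3,L,dl,r0=P; d2=ry(q[1])@[0,0,1.]; B=ry(q[1]+q[2]); 
    w=np.array([r0,dl,h])+a2*d2+a3*B[:,2]+o3*B[:,0]
    return rz(q[0])@w+fori(q)@[L,0,0]
E
python3 - <<'E'
from kin import *
D=[([1.0667,.1816,1.6081,0,1.3538,-.2063],[.1684,.5492,.2413]),
([1.067,.348,.398,0,2.393,-.206],[.1684,.5493,.7371]),
([1.036,.295,.298,.009,2.523,-.23],[.1488,.4855,.8039]),
([1.036,-.008,1.066,.006,2.059,-.234],[.1492,.4862,.6217]),
([-.043,-.248,1.619,.022,1.762,-1.312],[.4213,.1065,.4484]),
([-.091,.236,1.29,.022,1.608,-1.365],[.6311,.0674,.3689])]
for L in (.2,.25,.3):
  f=lambda P: np.concatenate([pos(q,[P[0],P[1],P[2],P[3],L,P[4],P[5]])-p for q,p in D])
  s=least_squares(f,[.3,.4,.4,0,.1,0]); print(L,s.x.round(4),np.abs(s.fun).max())
E
```

```text
0.2 [0.2093 0.4361 0.5139 0.0875 0.1188 0.0013] 0.001552087679123293
0.25 [0.2576 0.437  0.5142 0.0866 0.1183 0.0006] 0.0008210791873843465
0.3 [ 3.059e-01  4.379e-01  5.146e-01  8.580e-02  1.179e-01 -1.000e-04] 0.00019278314721085654
```

```bash
cat >> kin.py <<'E'
P0=[.3059,.4379,.5146,.0858,.30,.1179,-.0001]
LO=np.array([-2.99,-.89,.3,-1.14,0,-3.12]); HI=np.array([2.99,2.07,2.58,4.28,2.63,3.12])
def ik(p,M,seeds):
    out=[]
    for q0 in seeds:
        f=lambda q: np.r_[10*(pos(q,P0)-p),R.from_matrix(fori(q).T@M).as_rotvec()]
        s=least_squares(f,np.clip(q0,LO+.01,HI-.01),bounds=(LO,HI))
        if np.abs(s.fun).max()<1e-3 and not any(np.allclose(s.x,o,atol=.02) for o in out): out.append(s.x)
    return out
YAW=.172; SC=np.array([.5655,.0675,0])
def s2w(v): return SC+rz(YAW)@np.asarray(v)
def toolM(side,tilt,flip=False,roll=0.):
    # side +1 left(push to -Y), -1 right
    x=np.array([0,-side*np.sin(tilt),-np.cos(tilt)]); y=np.array([0,-side*np.cos(tilt),np.sin(tilt)])
    if flip: y=-y
    z=np.cross(x,y); return rz(YAW)@np.c_[x,y,z]@R.from_rotvec([roll,0,0]).as_matrix()
E
python3 - <<'E'
from kin import *
rng=np.random.default_rng(0); S=rng.uniform(LO,HI,(60,6))
for side,xs in ((1,75),(-1,-75)):
  for flip in (0,1):
    for t in (35,45):
      M=toolM(side,np.radians(t),flip); tip=s2w([xs/1e3,side*.062,.03]); p=tip-.011*M[:,0]
      for q in ik(p,M,S): print(side,xs,'flip',flip,t,q.round(2))
E
```

```text
1 75 flip 0 35 [ 0.31  0.71  1.45 -0.66  1.18 -2.68]
1 75 flip 0 45 [ 0.37  0.78  1.4  -0.81  1.28 -2.56]
1 75 flip 1 35 [ 0.31  0.71  1.45 -0.66  1.18  0.46]
1 75 flip 1 45 [ 0.37  0.78  1.4  -0.81  1.28  0.58]
-1 -75 flip 0 35 [-0.54  0.52  1.76  0.47  1.32 -0.94]
-1 -75 flip 0 45 [-0.6   0.62  1.7   0.54  1.45 -1.01]
-1 -75 flip 1 35 [-0.54  0.52  1.76  0.47  1.32  2.2 ]
-1 -75 flip 1 45 [-0.6   0.62  1.7   0.54  1.45  2.13]
```

```bash
python3 - <<'E'
from kin import *
def lsq(p,M,q0,w):
    f=lambda q: np.r_[w*(pos(q,P0)-p),R.from_matrix(M@fori(q).T).as_rotvec(), 1e-3*(q-q0)]
    return least_squares(f,np.clip(q0,LO+1e-6,HI-1e-6),bounds=(LO,HI)).x
for sgn in (1,-1):
  for w in (1,3,10):
    for p in ([.60,.05,.5],[.45,.1,.5],[.3,.3,.5]):
      M=rz(np.arctan2(p[1],p[0])-.2)@np.array([[0,0,1.],[0,-1,0],[-1,0,0]]) 
      M=np.array([[0.,0,0]]*3); M[:,0]=[0,0,-1]; 
      # start at j6 limit: build via seed
      q=np.array([0.,-.1,1.6,0,1.64,-sgn*3.1]); M=fori(q)
      q=lsq(np.array(p),M,q,10); M=fori(q); pp=pos(q,P0)
      tl=[]
      for k in range(12):
        q=lsq(pp,rz(sgn*.15)@M,q,w); M=fori(q); pp=pos(q,P0); tl.append(round(np.degrees(np.arccos(-M[2,0])),1))
      print(sgn,w,p,tl,pp.round(2),q.round(2),M[:,0].round(2))
E
```

```text
1 1 [0.6, 0.05, 0.5] [np.float64(1.6), np.float64(2.0), np.float64(2.5), np.float64(3.0), np.float64(3.6), np.float64(4.1), np.float64(4.7), np.float64(5.4), np.float64(6.1), np.float64(6.8), np.float64(7.7), np.float64(8.5)] [0.16 0.64 0.42] [ 1.21  0.27  1.16 -0.14  1.66 -3.12] [ 0.15 -0.   -0.99]
1 1 [0.45, 0.1, 0.5] [np.float64(0.9), np.float64(1.4), np.float64(2.0), np.float64(2.6), np.float64(3.1), np.float64(3.7), np.float64(4.3), np.float64(5.0), np.float64(5.6), np.float64(6.3), np.float64(7.0), np.float64(7.8)] [0.   0.55 0.45] [ 1.43  0.04  1.36 -0.14  1.71 -3.12] [ 0.14  0.01 -0.99]
1 1 [0.3, 0.3, 0.5] [np.float64(0.1), np.float64(0.1), np.float64(0.1), np.float64(0.3), np.float64(0.8), np.float64(1.3), np.float64(1.8), np.float64(2.4), np.float64(3.0), np.float64(3.5), np.float64(4.1), np.float64(4.7)] [-0.1   0.49  0.48] [ 1.58 -0.06  1.4  -0.08  1.79 -3.12] [ 0.08  0.01 -1.  ]
1 3 [0.6, 0.05, 0.5] [np.float64(2.5), np.float64(3.9), np.float64(5.4), np.float64(7.1), np.float64(8.9), np.float64(10.8), np.float64(12.9), np.float64(15.2), np.float64(17.7), np.float64(20.3)
[... 3751 characters left out ...]
[0.59 0.03 0.49] [-0.37 -0.14  1.52  0.42  1.46  3.12] [ 0.41  0.28 -0.87]
-1 10 [0.45, 0.1, 0.5] [np.float64(1.7), np.float64(4.5), np.float64(7.4), np.float64(10.5), np.float64(13.7), np.float64(17.0), np.float64(20.4), np.float64(23.9), np.float64(27.5), np.float64(31.1), np.float64(34.8), np.float64(38.5)] [0.44 0.07 0.49] [-0.53 -0.61  1.9   0.6   1.53  3.12] [ 0.52  0.35 -0.78]
-1 10 [0.3, 0.3, 0.5] [np.float64(13.9), np.float64(17.3), np.float64(20.8), np.float64(24.4), np.float64(28.0), np.float64(31.6), np.float64(35.3), np.float64(38.9), np.float64(42.5), np.float64(46.0), np.float64(47.1), np.float64(47.5)] [0.32 0.26 0.49] [-0.22 -0.89  2.08  0.75  1.57  3.12] [ 0.42  0.61 -0.68]
```

Call:
step_arm(
  xyz=[
    [-20,4,20],
    [-40,8,40],
    [-60,12,60],
    [-80,16,80],
    [-100,20,95],
    [-120,24,110],
    [-140,28,120],
    [-160,30,130],
    [-180,33,130],
    [-180,33,130],
  ],
  spin=[0.14,0.28,0.42,0.56,0.7,0.84,0.98,1.12,1.26,1.4],
  fingers=[0,0,0,0,0,0,0,0,0,0],
)

```text
time_s: 5.25
eef_pos: [0.4485, 0.1001, 0.5009]
eef_rot: [0.164, -0.683, 0.159, 0.693]
wrist_force: [0.6, -0.3, 0.1]
opening: 0.0
```

Call:
step_arm(
  xyz=[
    [0,0,0],
    [0,0,0],
    [0,0,0],
    [0,0,0],
    [0,0,0],
  ],
  spin=[0.14,0.28,0.42,0.56,0.7],
  fingers=[0,0,0,0,0],
)

```text
time_s: 5.75
eef_pos: [0.4414, 0.1677, 0.497]
eef_rot: [-0.049, -0.702, -0.022, 0.71]
wrist_force: [-0.1, -0.2, 0.6]
opening: -0.001
```

```bash
python3 h.py
```

```text
t 5.75 p [0.4414 0.1677 0.497 ] q [ 0.136 -0.123  1.421 -0.039  1.859 -3.117] F [-0.1 -0.2  0.6] op -0.0
tool x [-0.01  -0.039 -0.999] z [-0.995 -0.1    0.014] tilt deg 2.3
```

Call:
step_arm(
  xyz=[
    [0,-20,0],
    [0,-40,0],
    [0,-60,0],
    [0,-60,0],
    [0,-60,0],
    [0,-60,0],
    [0,-60,0],
    [0,-60,0],
    [0,-60,0],
    [0,-60,0],
  ],
  spin=[0.15,0.3,0.45,0.6,0.75,0.9,1.05,1.2,1.35,1.5],
  fingers=[0,0,0,0,0,0,0,0,0,0],
)

```text
time_s: 6.75
eef_pos: [0.2845, 0.3394, 0.4505]
eef_rot: [0.314, 0.695, 0.168, -0.624]
wrist_force: [-0.1, 0.6, 0.1]
opening: 0.0
```

```bash
python3 h.py
```

```text
t 6.75 p [0.2845 0.3394 0.4505] q [ 0.766 -0.192  1.586 -0.233  1.735 -3.117] F [-0.1  0.6  0.1] op 0.0
tool x [ 0.164 -0.159 -0.974] z [-0.762 -0.647 -0.023] tilt deg 13.2
```

Call:
step_arm(
  xyz=[
    [30,-40,10],
    [60,-80,20],
    [90,-120,30],
    [120,-160,40],
    [150,-200,40],
    [170,-240,40],
    [170,-240,40],
    [170,-240,40],
    [170,-240,40],
    [170,-240,40],
  ],
  spin=[0.05,0.1,0.15,0.2,0.25,0.3,0.35,0.4,0.45,0.5],
  fingers=[0,0,0,0,0,0,0,0,0,0],
)

```text
time_s: 7.75
eef_pos: [0.1165, 0.367, 0.4024]
eef_rot: [0.45, 0.655, 0.298, -0.528]
wrist_force: [-0.5, -0.5, 0.2]
opening: -0.003
```

```bash
python3 h.py
```

```text
t 7.75 p [0.1165 0.367  0.4024] q [ 1.178 -0.335  1.797 -0.281  1.653 -3.117] F [-0.5 -0.5  0.2] op -0.0
tool x [ 0.264 -0.084 -0.961] z [-0.424 -0.905 -0.037] tilt deg 16.1
```

Call:
step_arm(
  xyz=[
    [35,-25,10],
    [70,-50,20],
    [105,-75,30],
    [140,-100,40],
    [175,-125,50],
    [210,-150,60],
    [245,-175,70],
    [280,-200,80],
    [315,-225,90],
    [330,-250,100],
  ],
  spin=[-0.12,-0.24,-0.36,-0.48,-0.6,-0.72,-0.84,-0.96,-1.08,-1.2],
  fingers=[0,0,0,0,0,0,0,0,0,0],
)

```text
time_s: 8.75
eef_pos: [0.449, 0.1154, 0.5024]
eef_rot: [0.07, 0.709, -0.127, -0.691]
wrist_force: [-0.6, -0.1, -0.1]
opening: 0.002
```

```bash
python3 h.py
```

```text
t 8.75 p [0.449  0.1154 0.5024] q [ 0.18  -0.105  1.417 -0.29   1.855 -2.959] F [-0.6 -0.1 -0.1] op 0.0
tool x [ 0.014 -0.277 -0.961] z [-0.996  0.076 -0.036] tilt deg 16.1
```

Call:
step_arm(
  xyz=[
    [0,0,0],
    [0,0,0],
    [0,0,0],
    [0,0,0],
    [0,0,0],
    [0,0,0],
    [0,0,0],
    [0,0,0],
    [0,0,0],
    [0,0,0],
  ],
  spin=[0.15,0.3,0.45,0.6,0.75,0.9,1.05,1.2,1.35,1.5],
  fingers=[0,0,0,0,0,0,0,0,0,0],
)

```text
time_s: 9.75
eef_pos: [0.3478, 0.2776, 0.4314]
eef_rot: [0.37, 0.748, 0.091, -0.544]
wrist_force: [-0.1, 0.2, 1.0]
opening: -0.001
```

```bash
python3 h.py
```

```text
t 9.75 p [0.3478 0.2776 0.4314] q [ 0.727 -0.257  1.73  -0.478  1.542 -3.117] F [-0.1  0.2  1. ] op -0.0
tool x [ 0.392 -0.267 -0.88 ] z [-0.746 -0.652 -0.134] tilt deg 28.3
```

Call:
step_arm(
  xyz=[
    [14,-20,9],
    [28,-40,18],
    [42,-60,27],
    [56,-80,36],
    [70,-100,45],
    [84,-120,54],
    [98,-140,63],
    [110,-160,70],
  ],
  spin=[-0.12,-0.24,-0.36,-0.48,-0.58,-0.68,-0.74,-0.8],
  fingers=[0,0,0,0,0,0,0,0],
)

```text
time_s: 10.55
eef_pos: [0.4589, 0.1162, 0.5021]
eef_rot: [0.127, 0.723, -0.209, -0.646]
wrist_force: [1.1, 0.5, 0.2]
opening: 0.0
```

Call:
step_arm(
  xyz=[
    [0,0,0],
    [0,0,0],
    [0,0,0],
    [0,0,0],
    [0,0,0],
    [0,0,0],
    [0,0,0],
    [0,0,0],
    [0,0,0],
    [0,0,0],
  ],
  spin=[0.15,0.3,0.45,0.6,0.75,0.9,1.05,1.2,1.35,1.5],
  fingers=[0,0,0,0,0,0,0,0,0,0],
)

```text
time_s: 11.55
eef_pos: [0.3894, 0.2471, 0.4239]
eef_rot: [0.427, 0.783, 0.066, -0.447]
wrist_force: [-1.4, 0.5, 0.1]
opening: -0.0
```

```bash
python3 h.py
```

```text
t 11.55 p [0.3894 0.2471 0.4239] q [ 0.709 -0.332  1.874 -0.663  1.322 -3.118] F [-1.4  0.5  0.1] op -0.0
tool x [ 0.591 -0.279 -0.757] z [-0.645 -0.727 -0.236] tilt deg 40.8
```

```bash
python3 - <<'E'
from kin import *
from cam import tool
from bench import ctrl
o=ctrl.get_obs(); T=tool(); print(pos(o['q'],P0)-T[:3,3], np.abs(fori(o['q'])-T[:3,:3]).max())
# spin to left
M=rz(-.957)@T[:3,:3]; S=rz(YAW).T@M; print('tool axes in station (left)\n',S.round(3))
c=np.array([[0,sy*.011,sz*.0145] for sy in(1,-1) for sz in (1,-1)])@S.T
print('tip corners st (mm)',(c*1e3).round(1).tolist())
Mr=rz(np.pi-.957)@T[:3,:3]
rng=np.random.default_rng(0); SD=rng.uniform(LO,HI,(60,6))
for side,xs,MM in ((1,.075,M),(-1,-.075,Mr)):
  for ys,zt in ((.06,.03),(.15,.03),(.15,.2)):
    p=s2w([xs,side*ys,zt])-.011*MM[:,0]
    for q in ik(p,MM,SD): print(side,ys,zt,p.round(3),q.round(2))
# body clearance for tip at y=.06
tip=np.array([0,.060,.028])
for nm,v in (('rail low out',[0,.070,.085]),('rail top out',[0,.070,.1]),('rail low in',[0,.055,.085])):
  r=(np.array(v)-tip); print(nm,'back',-(r@S[:,0])*1e3,'y',(r@S[:,1])*1e3,'z',(r@S[:,2])*1e3)
E
```

```text
[-0.00465645  0.0023467  -0.00210277] 3.3306690738754696e-16
tool axes in station (left)
 [[ 0.001 -0.36  -0.933]
 [-0.654 -0.706  0.272]
 [-0.757  0.61  -0.236]]
tip corners st (mm) [[-17.5, -3.8, 3.3], [9.6, -11.7, 10.1], [-9.6, 11.7, -10.1], [17.5, 3.8, -3.3]]
1 0.06 0.03 [0.628 0.147 0.038] [ 0.35  0.75  1.42 -0.75  1.23 -2.24]
1 0.15 0.03 [0.612 0.235 0.038] [ 0.47  0.81  1.31 -0.7   1.34 -2.19]
1 0.15 0.2 [0.612 0.235 0.208] [ 0.47  0.59  1.28 -0.68  1.53 -2.35]
-1 0.06 0.03 [ 0.503 -0.012  0.038] [-0.57  0.57  1.73  0.51  1.39 -0.61]
-1 0.15 0.03 [ 0.519 -0.1    0.038] [-0.68  0.65  1.59  0.45  1.48 -0.66]
-1 0.15 0.2 [ 0.519 -0.1    0.208] [-0.68  0.4   1.56  0.45  1.74 -0.53]
rail low out back 49.669370073404515 y 27.688290085421606 z -10.738355025642095
rail top out back 61.01982182670238 y 36.832939678156634 z -14.279912426299088
rail low in back 39.86288995709562 y 38.28035763587888 z -14.817699670923819
```

```bash
python3 - <<'E'
from cam import *
im=cv2.imread('pics/top0.png'); b,g,r=[im[:,:,i].astype(int) for i in range(3)]
m=(r>150)&(g<60)&(b<60); ys,xs=np.nonzero(m); print(cast('top',[[xs.mean(),ys.mean()]],.095))
print('tape',cast('top',[[179,267]],.02),'smallbox',cast('top',[[387,207]],.03),'phone',cast('top',[[207,140],[180,180]],.02), 'plate small box corners',cast('top',[[362,200],[377,187]],.03))
im=cv2.imread('pics/w2.png'); b,g,r=[im[:,:,i].astype(int) for i in range(3)]
E
```

```text
[[0.56573966 0.45886312 0.095     ]]
tape [[0.38726454 0.38964416 0.02      ]] smallbox [[ 0.54940607 -0.19332037  0.03      ]] phone [[0.7572391  0.32044683 0.02      ]
 [0.63835783 0.39502512 0.02      ]] plate small box corners [[ 0.57037191 -0.12358711  0.03      ]
 [ 0.60764497 -0.16674273  0.03      ]]
```

Call:
step_arm(
  xyz=[
    [20,0,-10],
    [40,0,-20],
    [65,0,-30],
    [90,0,-45],
    [115,0,-60],
    [140,0,-75],
    [165,0,-100],
    [185,0,-130],
    [200,0,-160],
    [208,-30,-180],
  ],
  spin=[-0.14,-0.28,-0.42,-0.56,-0.7,-0.82,-0.9,-0.957,-0.957,-0.957],
  fingers=[0,0,0,0,0,0,0,0,0,0],
)

```text
time_s: 12.55
eef_pos: [0.5987, 0.2181, 0.2404]
eef_rot: [0.172, 0.725, -0.302, -0.595]
wrist_force: [-0.1, -0.3, -0.1]
opening: -0.001
```

```bash
python3 - <<'E'
from h import st
from cam import *
st(); np.save('T3.npy',tool())
for n in('wrist','scene'):
  im=eyes.camera(n); cv2.imwrite(f'pics/{n}3.png',im[:,:,::-1])
E
```

```text
t 12.55 p [0.5987 0.2181 0.2404] q [ 0.466  0.522  1.318 -0.672  1.553 -2.38 ] F [-0.1 -0.3 -0.1] op -0.0
tool x [ 0.109 -0.642 -0.759] z [-0.967  0.11  -0.232] tilt deg 40.6
```

View pics/scene3.png

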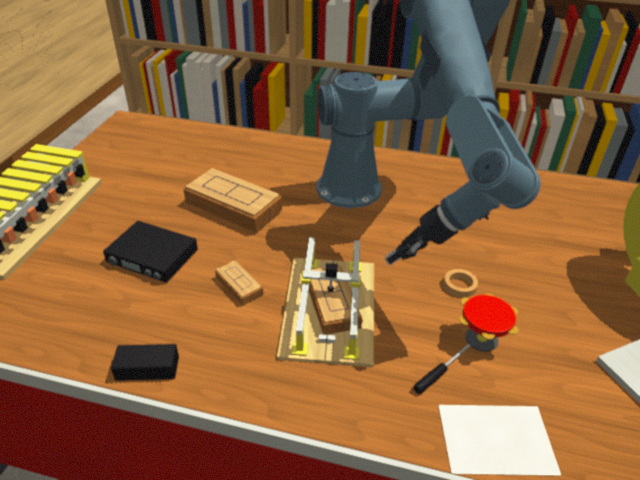

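View pics/wrist3.png

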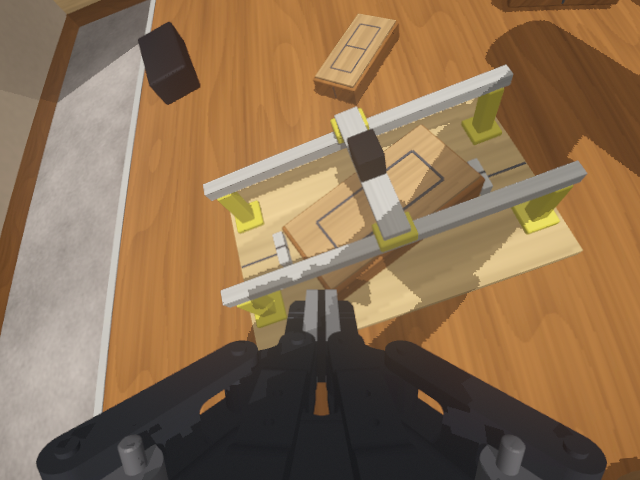

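Call:
step_arm(
  xyz=[
    [2,-2,-40],
    [4,-4,-80],
    [6,-6,-120],
    [8,-9,-155],
    [8,-9,-180],
    [8,-9,-195],
    [8,-9,-200],
    [8,-9,-200],
  ],
  spin=[0,0,0,0,0,0,0,0],
  fingers=[0,0,0,0,0,0,0,0],
)

```text
time_s: 13.45
eef_pos: [0.6064, 0.2081, 0.044]
eef_rot: [0.172, 0.725, -0.303, -0.595]
wrist_force: [-0.6, -0.8, 0.2]
opening: 0.001
```

```bash
python3 - <<'E'
from h import st
from cam import *
st(); np.save('T4.npy',tool())
for n in('wrist','scene'):
  im=eyes.camera(n); cv2.imwrite(f'pics/{n}4.png',(im if n=='wrist' else cv2.resize(im[200:400,220:480],(780,600),interpolation=cv2.INTER_CUBIC))[:,:,::-1])
E
```

```text
t 13.45 p [0.6064 0.2081 0.044 ] q [ 0.448  0.771  1.371 -0.706  1.309 -2.196] F [-0.6 -0.8  0.2] op 0.0
tool x [ 0.11  -0.643 -0.758] z [-0.966  0.111 -0.234] tilt deg 40.7
```

View pics/scene4.png

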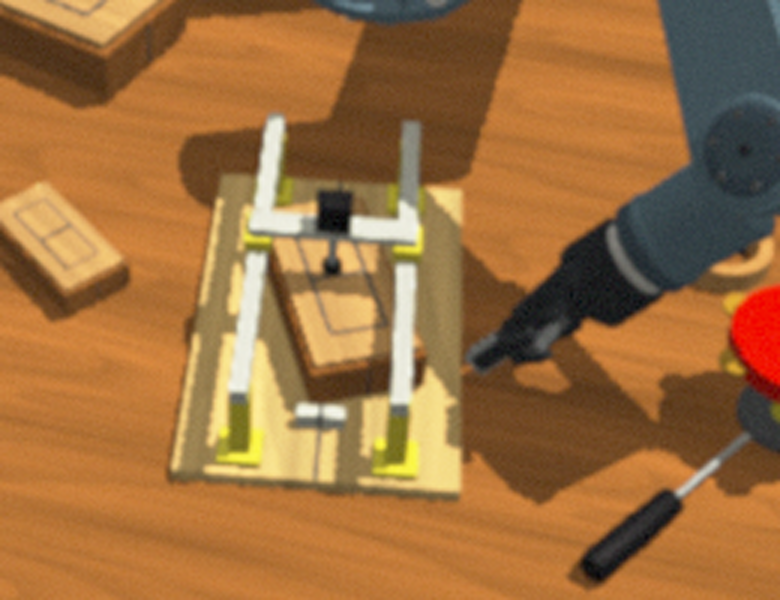

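View pics/wrist4.png

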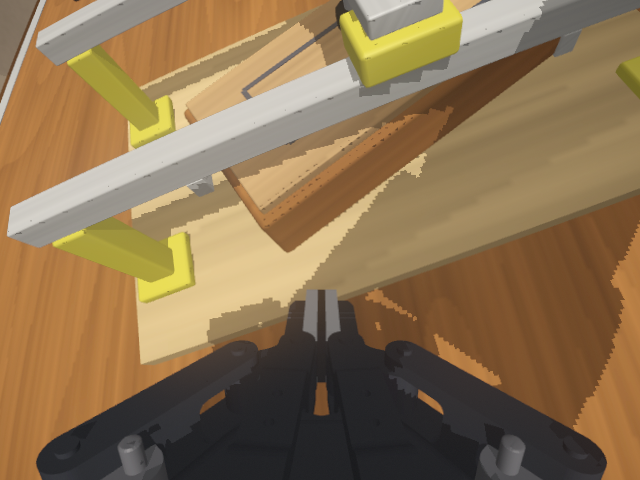

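Call:
step_arm(
  xyz=[
    [-1,-8,0],
    [-1,-15,0],
    [-2,-21,0],
    [-2,-26,0],
    [-1,-29,0],
    [-1,-32,0],
    [0,-35,0],
    [0,-38,0],
    [1,-41,0],
    [1,-44,0],
  ],
  spin=[0,0,0,0,0,0,0,0,0,0],
  fingers=[0,0,0,0,0,0,0,0,0,0],
)

```text
time_s: 14.55
eef_pos: [0.6075, 0.1643, 0.0432]
eef_rot: [0.172, 0.725, -0.302, -0.595]
wrist_force: [0.4, 3.8, -0.3]
opening: 0.0
```

```bash
python3 - <<'E'
from h import st
from cam import *
st(); np.save('T5.npy',tool())
for n in('wrist',):
  im=eyes.camera(n); cv2.imwrite(f'pics/{n}5.png',im[:,:,::-1])
E
```

```text
t 14.55 p [0.6075 0.1643 0.0432] q [ 0.388  0.732  1.442 -0.734  1.251 -2.213] F [ 0.4  3.8 -0.3] op 0.0
tool x [ 0.11  -0.642 -0.759] z [-0.966  0.111 -0.234] tilt deg 40.7
```

View pics/wrist5.png

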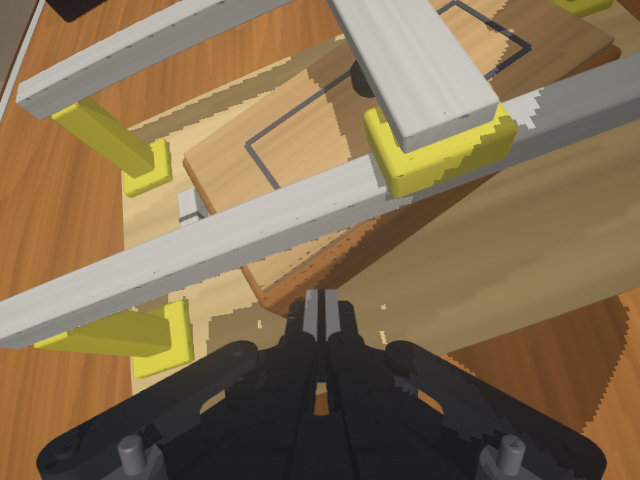

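Call:
step_arm(
  xyz=[
    [0,-2,0],
    [1,-4,0],
    [1,-6,0],
    [1,-8,0],
    [2,-10,0],
    [2,-12,0],
    [2,-14,0],
    [2,-14,0],
  ],
  spin=[0,0,0,0,0,0,0,0],
  fingers=[0,0,0,0,0,0,0,0],
)

```text
time_s: 15.4
eef_pos: [0.609, 0.1494, 0.0432]
eef_rot: [0.172, 0.724, -0.303, -0.595]
wrist_force: [0.8, 3.3, 0.5]
opening: -0.003
```

```bash
python3 - <<'E'
from h import st
from cam import *
st(); np.save('T6.npy',tool())
for n in('wrist','top'):
  im=eyes.camera(n); cv2.imwrite(f'pics/{n}6.png',(im if n=='wrist' else cv2.resize(im[120:285,230:360],(468,594),interpolation=cv2.INTER_CUBIC))[:,:,::-1])
E
```

```text
t 15.4 p [0.609  0.1494 0.0432] q [ 0.367  0.723  1.46  -0.744  1.235 -2.221] F [0.8 3.3 0.5] op -0.0
tool x [ 0.109 -0.643 -0.758] z [-0.966  0.112 -0.233] tilt deg 40.7
```

View pics/wrist6.png

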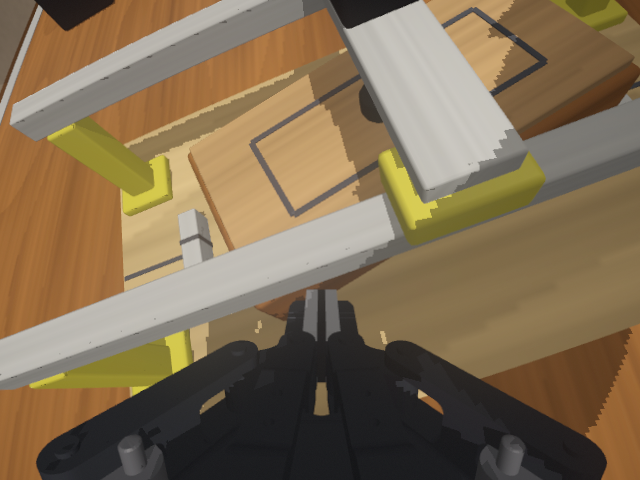

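View pics/top6.png

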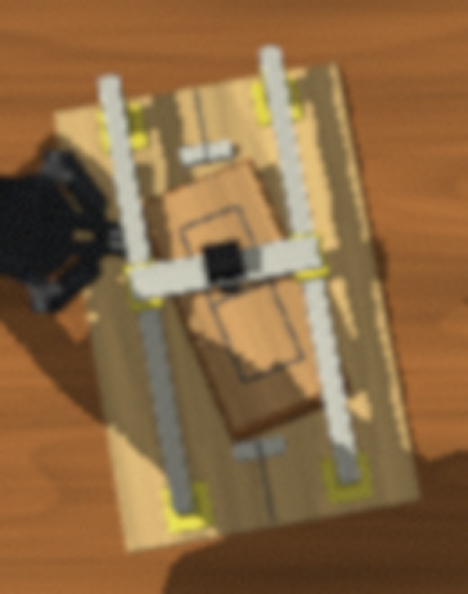

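```bash
cat > meas.py <<'E'
from cam import *
YAW=.172
def ang(a,b): d=b-a; return np.arctan2(d[1],d[0])
def rep(rect,name,T=None,SC=np.array([.5655,.0675]),yaw=YAW):
    # rect px: near-left, near-right, far-right, far-left of inlay on top z=.062
    p=cast(name,rect,.062,T)[:,:2]; th=(ang(p[0],p[3])+ang(p[1],p[2]))/2; c=p.mean(0)
    r=np.array([[np.cos(yaw),np.sin(yaw)],[-np.sin(yaw),np.cos(yaw)]])@(c-SC)
    th-=yaw; print('theta',round(th,3),'c_st mm',(r*1e3).round(1),'far y',round(r[1]*1e3+100*np.sin(th),1),'near y',round(r[1]*1e3-100*np.sin(th),1),'size',np.linalg.norm(p[0]-p[3]).round(4),np.linalg.norm(p[1]-p[2]).round(4),np.linalg.norm(p[0]-p[1]).round(4),np.linalg.norm(p[2]-p[3]).round(4))
E
python3 - <<'E'
from meas import *
c=lambda l:[[230+x/3.6,120+y/3.6] for x,y in l]
rep(c([(244,382),(303,358),(240,205),(182,228)]),'top')
w=lambda l:[[190+x/2.5,y/2.5] for x,y in l]
rep(w([(223,215),(157,291),(347,478),(413,411)]),'wrist',np.load('T2.npy'))
print(cast('wrist',w([(160,115)]),.012,np.load('T2.npy')),)
E
```

```text
theta 0.202 c_st mm [-6.5 -9.7] far y 10.4 near y -29.8 size 0.1306 0.1303 0.0485 0.0481
theta 0.322 c_st mm [-2.6  8.2] far y 39.8 near y -23.4 size 0.1297 0.1294 0.0473 0.0471
[[0.43101582 0.0472484  0.012     ]]
```

```bash
python3 - <<'E'
from meas import *
c=lambda l:[[230+x/3.6,120+y/3.6] for x,y in l]
L=cast('top',c([(260,455),(271,522),(197,90),(202,125)]),.012)[:,:2]; print(L.round(4), ang(L[1],L[2]))
n=np.array([-np.sin(.172),np.cos(.172)]); print((L-np.array([.5655,.0675]))@n*1e3)
S=cast('top',c([(206,152),(259,447)]),.028)[:,:2]; print((S-np.array([.5655,.0675]))@n*1e3)
T=np.load('T2.npy'); w=lambda l:[[190+x/2.5,y/2.5] for x,y in l]
L=cast('wrist',w([(117,35),(160,115),(377,545),(402,598)]),.012,T)[:,:2];print((L-np.array([.5655,.0675]))@n*1e3)
L=cast('wrist',w([(169,137),(380,555)]),.028,T)[:,:2];print((L-np.array([.5655,.0675]))@n*1e3)
T=np.load('T6.npy')
rep([(547,61),(472,9),(251,144),(293,216)],'wrist',T)
L=cast('wrist',[(127,279),(184,258)],.012,T)[:,:2];print(((L-np.array([.5655,.0675]))@n*1e3))
L=cast('wrist',[(190,236)],.028,T)[:,:2];print(((L-np.array([.5655,.0675]))@n*1e3))
E
```

```text
[[0.4431 0.0458]
 [0.3903 0.0374]
 [0.7414 0.0955]
 [0.7119 0.0914]] 0.16402390964926453
[-0.46738414  0.34729271 -2.49097654 -1.48056941]
[-1.05561032 -1.04436512]
[2.08073557 3.06461626 2.76290416 1.88348389]
[2.70335975 2.35535399]
theta 0.218 c_st mm [-6.8 -8.4] far y 13.2 near y -30.1 size 0.1324 0.131 0.0491 0.0482
[-0.14856952  0.62685898]
[-2.57461845]
```

Call:
step_arm(
  xyz=[
    [-1,4,0],
    [-3,14,0],
    [-5,29,0],
    [-9,54,5],
    [-12,64,40],
    [-12,64,80],
    [-12,64,125],
    [-12,64,170],
    [-12,50,215],
    [-12,30,260],
  ],
  spin=[0,0,0,0,0,0,0,0,0,0],
  fingers=[0,0,0,0,0,0,0,0,0,0],
)

```text
time_s: 16.5
eef_pos: [0.5963, 0.1815, 0.3048]
eef_rot: [0.172, 0.725, -0.302, -0.595]
wrist_force: [0.3, -0.7, -0.8]
opening: 0.0
```

```bash
python3 - <<'E'
from kin import *
from h import st
from cam import tool,eyes,cv2
st(); T=tool(); rng=np.random.default_rng(0); SD=rng.uniform(LO,HI,(60,6))
im=eyes.camera('wrist'); cv2.imwrite('pics/w7.png',im[:,:,::-1]); np.save('T7.npy',T)
for k,p in ((0,T[:3,3]),(.25,[.5,.1,.42]),(.5,[.45,.05,.42]),(.75,[.48,-.05,.42]),(1,[.519,-.1,.25])):
  M=rz(-np.pi*k)@T[:3,:3]
  for q in ik(np.array(p),M,SD): print(k,p,q.round(2))
M=rz(-np.pi)@T[:3,:3]; S=rz(YAW).T@M; print(S.round(3)); tip=s2w([-.058,-.125,.032]); print('approach tcp',(tip-.011*M[:,0]).round(4))
E
```

```text
t 16.5 p [0.5963 0.1815 0.3048] q [ 0.419  0.416  1.334 -0.684  1.593 -2.472] F [ 0.3 -0.7 -0.8] op 0.0
tool x [ 0.11  -0.642 -0.758] z [-0.966  0.109 -0.233] tilt deg 40.7
0 [0.59631445 0.18149822 0.30476085] [ 0.41  0.41  1.34 -0.69  1.59 -2.48]
0.25 [0.5, 0.1, 0.42] [ 0.22  0.32  1.22 -0.53  2.1  -2.09]
0.5 [0.45, 0.05, 0.42] [-0.05  0.28  1.28 -0.19  2.27 -1.5 ]
0.75 [0.48, -0.05, 0.42] [-0.43  0.31  1.24  0.16  2.29 -0.96]
1 [0.519, -0.1, 0.25] [-0.68  0.35  1.53  0.46  1.8  -0.5 ]
[[ 0.001  0.359  0.934]
 [ 0.652  0.708 -0.273]
 [-0.758  0.609 -0.233]]
approach tcp [ 0.531  -0.0726  0.0403]
```

View pics/w7.png

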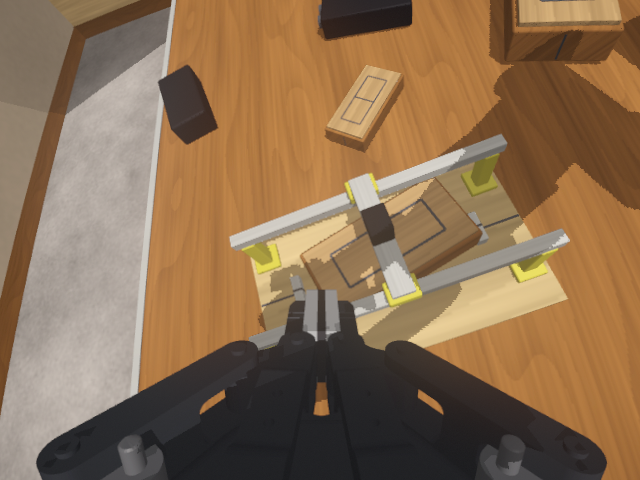

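Call:
step_arm(
  xyz=[
    [-13,-10,25],
    [-26,-20,50],
    [-39,-30,75],
    [-52,-40,100],
    [-65,-50,115],
    [-78,-60,115],
    [-91,-70,115],
    [-104,-80,115],
    [-117,-90,115],
    [-126,-100,115],
  ],
  spin=[-0.14,-0.28,-0.42,-0.56,-0.7,-0.84,-0.98,-1.12,-1.26,-1.4],
  fingers=[0,0,0,0,0,0,0,0,0,0],
)

```text
time_s: 17.55
eef_pos: [0.4704, 0.0806, 0.418]
eef_rot: [0.253, -0.357, 0.699, 0.565]
wrist_force: [-0.2, 0.1, -0.7]
opening: 0.001
```

Call:
step_arm(
  xyz=[
    [2,-14,0],
    [4,-28,0],
    [6,-42,0],
    [8,-56,0],
    [10,-70,0],
    [12,-84,0],
    [14,-98,0],
    [16,-112,0],
    [18,-126,0],
    [20,-140,0],
  ],
  spin=[-0.14,-0.28,-0.42,-0.56,-0.7,-0.84,-0.98,-1.12,-1.26,-1.4],
  fingers=[0,0,0,0,0,0,0,0,0,0],
)

```text
time_s: 18.55
eef_pos: [0.4914, -0.0602, 0.418]
eef_rot: [0.557, 0.177, 0.765, 0.269]
wrist_force: [0.5, 0.3, -0.2]
opening: -0.001
```

Call:
step_arm(
  xyz=[
    [8,-5,-20],
    [16,-10,-50],
    [24,-15,-90],
    [32,-20,-130],
    [39,-22,-165],
    [39,-22,-185],
    [39,-22,-195],
  ],
  spin=[-0.12,-0.24,-0.342,-0.342,-0.342,-0.342,-0.342],
  fingers=[0,0,0,0,0,0,0],
)

```text
time_s: 19.25
eef_pos: [0.5293, -0.0809, 0.2208]
eef_rot: [0.593, 0.304, 0.726, 0.172]
wrist_force: [-0.2, 0.5, -0.0]
opening: 0.003
```

```bash
python3 - <<'E'
from h import st
from cam import *
st(); T=tool(); im=eyes.camera('wrist'); cv2.imwrite('pics/w8.png',im[:,:,::-1]); np.save('T8.npy',T)
t=T[:3,3]+.011*T[:3,0]-[.5655,.0675,0]; c,s=np.cos(.172),np.sin(.172); print('tip st',t[0]*c+t[1]*s,-t[0]*s+t[1]*c,t[2])
E
```

```text
t 19.25 p [ 0.5293 -0.0809  0.2208] q [-0.648  0.395  1.542  0.47   1.748 -0.497] F [-0.2  0.5 -0. ] op 0.0
tool x [-0.112  0.645 -0.756] z [ 0.965 -0.11  -0.237] tilt deg 40.9
tip st -0.06102574103130863 -0.13284977520283126 0.21252788775290674
```

View pics/w8.png

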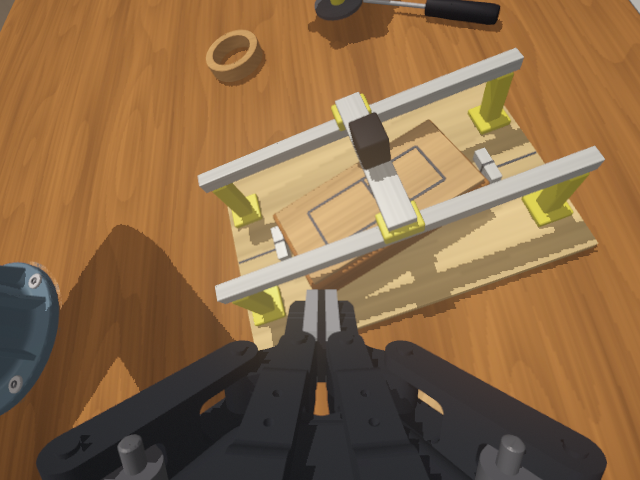

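```bash
cat >> meas.py <<'E'
def lin(px,name,T,z=.012):
    n=np.array([-np.sin(YAW),np.cos(YAW)]); L=cast(name,px,z,T)[:,:2]; r=(L-[.5655,.0675])
    print('line y',(r@n*1e3).round(1),'x',(r@[np.cos(YAW),np.sin(YAW)]*1e3).round(0))
def zoom(src,x0,y0,x1,y1,k,out):
    t=cv2.imread(src)[y0:y1,x0:x1]; cv2.imwrite(out,cv2.resize(t,None,fx=k,fy=k,interpolation=cv2.INTER_CUBIC))
E
python3 - <<'E'
from meas import *
zoom('pics/w8.png',220,100,560,300,2.3,'pics/w8c.png')
E
```

```text
(no output)
```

View pics/w8c.png

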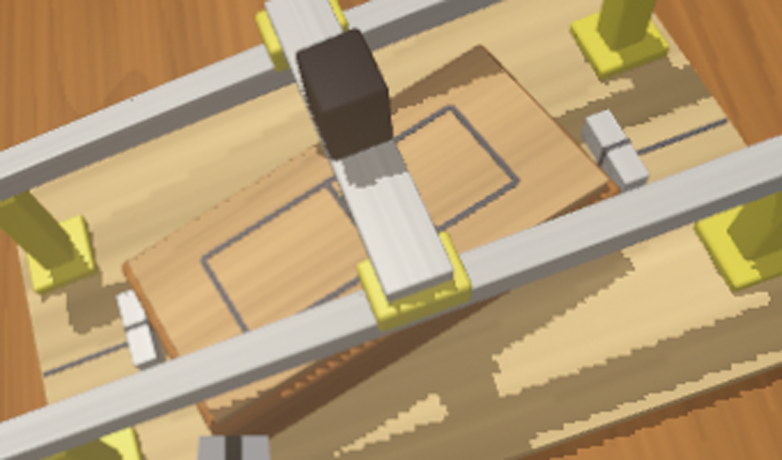

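```bash
cat >> meas.py <<'E'
def rep3(nl,fl,fr,name,T,L=.130,W=.048,l0=0.):
    p=cast(name,[nl,fl,fr],.062,T)[:,:2]; r=np.array([[np.cos(YAW),np.sin(YAW)],[-np.sin(YAW),np.cos(YAW)]])
    q=(p-[.5655,.0675])@r.T*1e3; th=ang(q[0],q[1]); th2=ang(q[2],q[1])-np.pi/2; c=(q[0]+q[2])/2
    print('th',th.round(3),th2.round(3),'c',c.round(1),'far',(c[1]+100*np.sin(th)).round(1),'near',(c[1]-100*np.sin(th)).round(1),'sz',np.linalg.norm(q[0]-q[1]).round(1),np.linalg.norm(q[2]-q[1]).round(1))
E
python3 - <<'E'
from meas import *
T=np.load('T8.npy'); f=lambda l:[(220+x/2.3,100+y/2.3) for x,y in l]
rep3(*f([(205,262),(452,107),(517,183)]),'wrist',T)
lin(f([(45,373),(128,345),(640,151),(725,122)]),'wrist',T)
lin(f([(136,330),(605,148)]),'wrist',T,.028)
E
```

```text
th 0.227 0.199 c [-5.6 -9.2] far 13.3 near -31.7 sz 130.2 47.9
line y [ 0.1 -1.5  0.2 -1.1] x [-177. -131.  137.  179.]
line y [-3.1  0.2] x [-121.  117.]
```

Call:
step_arm(
  xyz=[
    [0,3,-40],
    [-1,6,-80],
    [-1,9,-120],
    [-2,12,-155],
    [-2,13,-173],
    [-2,13,-180],
    [-2,13,-180],
  ],
  spin=[0,0,0,0,0,0,0],
  fingers=[0,0,0,0,0,0,0],
)

```text
time_s: 20.0
eef_pos: [0.5286, -0.0694, 0.0436]
eef_rot: [0.595, 0.303, 0.724, 0.172]
wrist_force: [-0.3, -0.2, 0.4]
opening: -0.0
```

```bash
cat >> h.py <<'E'
def tip():
    from cam import tool
    T=tool(); t=T[:3,3]+.011*T[:3,0]-[.5655,.0675,0]; c,s=np.cos(.172),np.sin(.172); print('tip st',(np.array([t[0]*c+t[1]*s,-t[0]*s+t[1]*c,t[2]])*1e3).round(1))
    return T
E
python3 - <<'E'
from h import *
from cam import *
st(); T=tip(); im=eyes.camera('wrist'); cv2.imwrite('pics/w9.png',im[:,:,::-1]); np.save('T9.npy',T)
E
```

```text
t 20.0 p [ 0.5286 -0.0694  0.0436] q [-0.635  0.641  1.603  0.474  1.465 -0.627] F [-0.3 -0.2  0.4] op -0.0
tool x [-0.108  0.643 -0.758] z [ 0.966 -0.111 -0.233] tilt deg 40.7
tip st [ -59.8 -121.4   35.3]
```

View pics/w9.png

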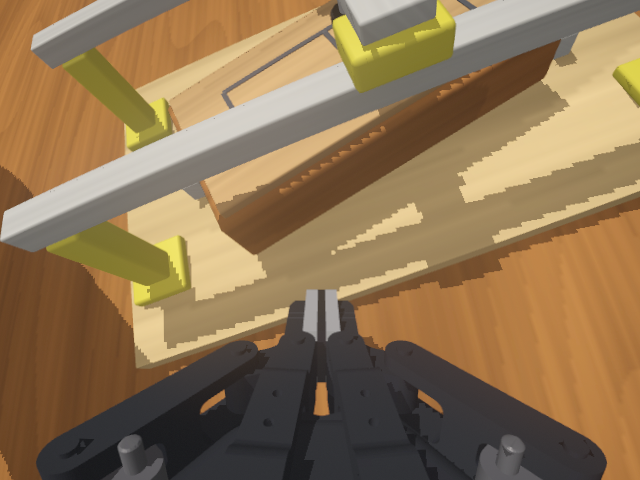

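Call:
step_arm(
  xyz=[
    [-2,12,0],
    [-4,22,0],
    [-5,30,0],
    [-6,33,0],
    [-6,36,0],
    [-7,39,0],
    [-7,42,0],
    [-8,45,0],
    [-8,48,0],
    [-8,48,0],
  ],
  spin=[0,0,0,0,0,0,0,0,0,0],
  fingers=[0,0,0,0,0,0,0,0,0,0],
)

```text
time_s: 21.05
eef_pos: [0.5199, -0.0214, 0.0431]
eef_rot: [0.595, 0.303, 0.725, 0.172]
wrist_force: [-1.4, -3.8, 0.1]
opening: 0.001
```

```bash
python3 - <<'E'
from h import *
from meas import *
st(); T=tip(); im=eyes.camera('wrist'); cv2.imwrite('pics/w10.png',im[:,:,::-1]); np.save('T10.npy',T)
im=eyes.camera('top'); cv2.imwrite('pics/top10.png',cv2.resize(im[120:285,230:360],(468,594),interpolation=cv2.INTER_CUBIC)[:,:,::-1])
E
```

```text
t 21.05 p [ 0.5199 -0.0214  0.0431] q [-0.576  0.599  1.677  0.507  1.415 -0.602] F [-1.4 -3.8  0.1] op 0.0
tool x [-0.109  0.643 -0.758] z [ 0.966 -0.112 -0.233] tilt deg 40.7
tip st [-60.1 -72.6  34.7]
```

View pics/w10.png

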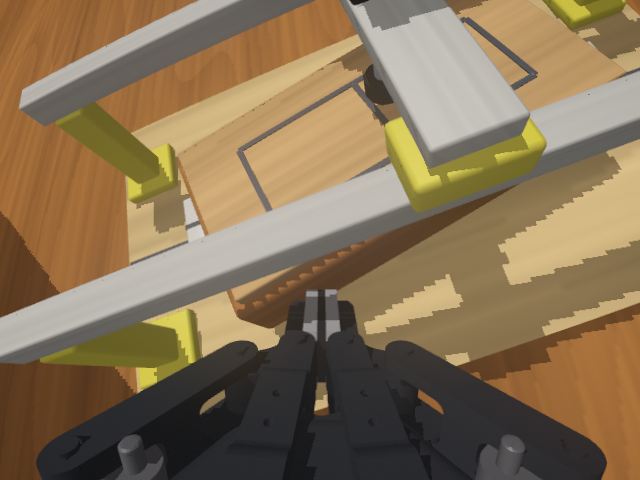

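View pics/top10.png

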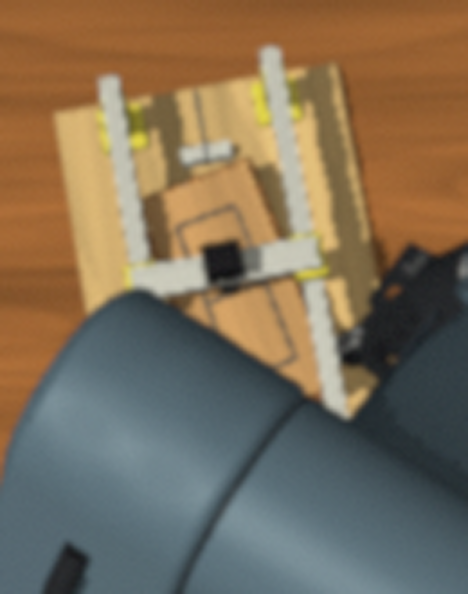

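```bash
python3 - <<'E'
from meas import *
T=np.load('T10.npy')
rep3((239,151),(467,18),(536,75),'wrist',T); lin([(135,263),(185,246)],'wrist',T)
c=lambda l:[[230+x/3.6,120+y/3.6] for x,y in l]
p=c([(240,205),(178,230),(294,360)]); 
# top: far-right, far-left, near-right
q=cast('top',p,.062)[:,:2]-[.5655,.0675]; r=np.array([[np.cos(.172),np.sin(.172)],[-np.sin(.172),np.cos(.172)]]); q=q@r.T*1e3; print('top th',ang(q[2],q[0]), 'c',(q[1]+q[2])/2)
E
```

```text
th 0.194 0.183 c [-4.6 -3.8] far 15.5 near -23.0 sz 131.8 48.6
line y [ 0.1 -1.7] x [-176. -138.]
top th 0.14993539090170974 c [-7.0240519  -4.60954283]
```

Call:
step_arm(
  xyz=[
    [0,2,0],
    [-1,4,0],
    [-1,6,0],
    [-1,8,0],
    [-2,10,0],
    [-2,10,0],
  ],
  spin=[0,0,0,0,0,0],
  fingers=[0,0,0,0,0,0],
)

```text
time_s: 21.75
eef_pos: [0.5179, -0.0107, 0.0431]
eef_rot: [0.595, 0.303, 0.724, 0.172]
wrist_force: [-0.6, -3.0, -0.4]
opening: 0.0
```

```bash
python3 - <<'E'
from h import *
from meas import *
st(); T=tip(); im=eyes.camera('wrist'); cv2.imwrite('pics/w11.png',im[:,:,::-1]); np.save('T11.npy',T)
E
```

```text
t 21.75 p [ 0.5179 -0.0107  0.0431] q [-0.563  0.591  1.692  0.515  1.405 -0.597] F [-0.6 -3.  -0.4] op 0.0
tool x [-0.109  0.643 -0.758] z [ 0.966 -0.111 -0.233] tilt deg 40.7
tip st [-60.3 -61.7  34.8]
```

View pics/w11.png

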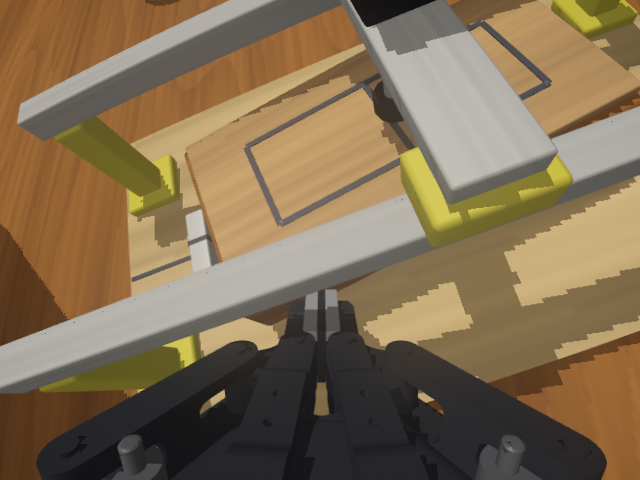

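```bash
python3 - <<'E'
from meas import *
T=np.load('T11.npy')
rep3((248,148),(483,22),(551,83),'wrist',T); rep([(248,148),(281,223),(551,83),(483,22)],'wrist',T); lin([(133,280),(190,259)],'wrist',T); lin([(200,240)],'wrist',T,.028)
E
```

```text
th 0.148 0.14 c [-0.8  3.6] far 18.3 near -11.2 sz 131.2 48.5
theta 0.141 c_st mm [-0.9  4. ] far y 18.1 near y -10.1 size 0.1312 0.1313 0.0468 0.0485
line y [-0.3 -1. ] x [-178. -136.]
line y [-0.6] x [-119.]
```

Call:
step_arm(
  xyz=[
    [1,-6,0],
    [2,-12,0],
    [-8,-14,0],
    [-18,-15,0],
    [-18,-13,0],
    [-19,-11,0],
    [-19,-9,0],
    [-19,-7,0],
    [-20,-5,0],
    [-20,-3,0],
  ],
  spin=[0,0,0,0,0,0,0,0,0,0],
  fingers=[0,0,0,0,0,0,0,0,0,0],
)

```text
time_s: 22.8
eef_pos: [0.4982, -0.0147, 0.0431]
eef_rot: [0.595, 0.302, 0.724, 0.171]
wrist_force: [-1.5, -3.3, 1.4]
opening: -0.004
```

```bash
python3 - <<'E'
from h import *
from meas import *
st(); T=tip(); im=eyes.camera('wrist'); cv2.imwrite('pics/w12.png',im[:,:,::-1]); np.save('T12.npy',T)
E
```

```text
t 22.8 p [ 0.4982 -0.0147  0.0431] q [-0.587  0.563  1.738  0.503  1.396 -0.622] F [-1.5 -3.3  1.4] op -0.0
tool x [-0.109  0.642 -0.759] z [ 0.966 -0.112 -0.233] tilt deg 40.6
tip st [-80.4 -62.3  34.8]
```

View pics/w12.png

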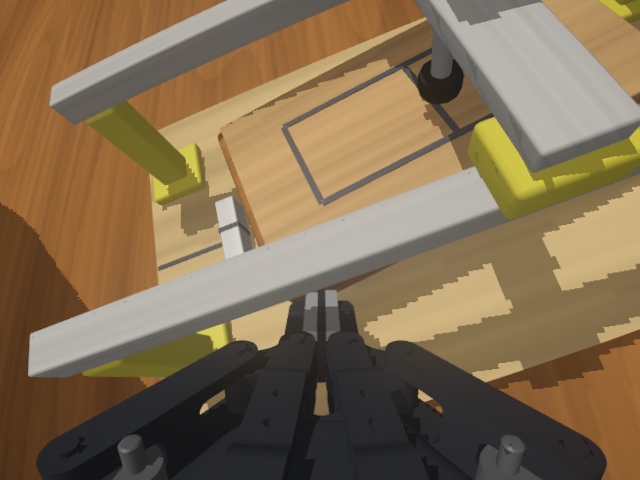

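```bash
cat >> meas.py <<'E'
def half(nl,nr,ml,mr,name,T):
    q=cast(name,[nl,nr,ml,mr],.062,T)[:,:2]-[.5655,.0675]; r=np.array([[np.cos(YAW),np.sin(YAW)],[-np.sin(YAW),np.cos(YAW)]]); q=q@r.T*1e3
    m=(q[2]+q[3])/2; n=(q[0]+q[1])/2; print('th axis',ang(n,m).round(3),'edges',ang(q[0],q[2]).round(3),ang(q[1],q[3]).round(3),'cross',(ang(q[1],q[0])-np.pi/2).round(3),(ang(q[3],q[2])-np.pi/2).round(3),'c',m.round(1),'n',n.round(1),'len',np.linalg.norm(m-n).round(1),np.linalg.norm(q[0]-q[1]).round(1),np.linalg.norm(q[2]-q[3]).round(1))
E
python3 - <<'E'
from meas import *
T=np.load('T12.npy'); half((285,128),(323,203),(405,67),(461,134),'wrist',T); lin([(160,267),(222,245)],'wrist',T); lin([(233,228)],'wrist',T,.028)
E
```

```text
th axis 0.116 edges 0.116 0.117 cross 0.124 0.132 c [-0.6  4.1] n [-65.7  -3.5] len 65.5 47.6 47.5
line y [ 0.7 -0.5] x [-178. -134.]
line y [-1.8] x [-118.]
```

Call:
step_arm(
  xyz=[
    [0,1,0],
    [0,2,0],
    [-1,3,0],
    [-1,3,0],
    [1,-7,0],
    [5,-30,0],
    [9,-55,10],
    [9,-60,55],
    [9,-60,100],
    [9,-60,150],
  ],
  spin=[0,0,0,0,0,0,0,0,0,0],
  fingers=[0,0,0,0,0,0,0,0,0,0],
)

```text
time_s: 23.85
eef_pos: [0.5064, -0.0744, 0.1939]
eef_rot: [0.594, 0.304, 0.725, 0.172]
wrist_force: [1.1, -0.8, -0.2]
opening: 0.001
```

Call:
step_arm(
  xyz=[
    [0,0,30],
    [0,10,70],
  ],
  spin=[0,0],
  fingers=[0,0],
)

```text
time_s: 24.05
eef_pos: [0.5067, -0.0649, 0.2641]
eef_rot: [0.595, 0.304, 0.724, 0.171]
wrist_force: [0.1, 0.1, -0.1]
opening: 0.001
```

```bash
python3 - <<'E'
from h import *
from meas import *
st(); T=tip(); im=eyes.camera('wrist'); cv2.imwrite('pics/w13.png',im[:,:,::-1]); np.save('T13.npy',T)
zoom('pics/w13.png',200,100,640,320,1.8,'pics/w13c.png')
E
```

```text
t 24.05 p [ 0.5067 -0.0649  0.2641] q [-0.651  0.287  1.589  0.476  1.799 -0.47 ] F [ 0.1  0.1 -0.1] op 0.0
tool x [-0.109  0.644 -0.757] z [ 0.966 -0.113 -0.234] tilt deg 40.8
tip st [ -80.6 -113.2  255.7]
```

View pics/w13.png

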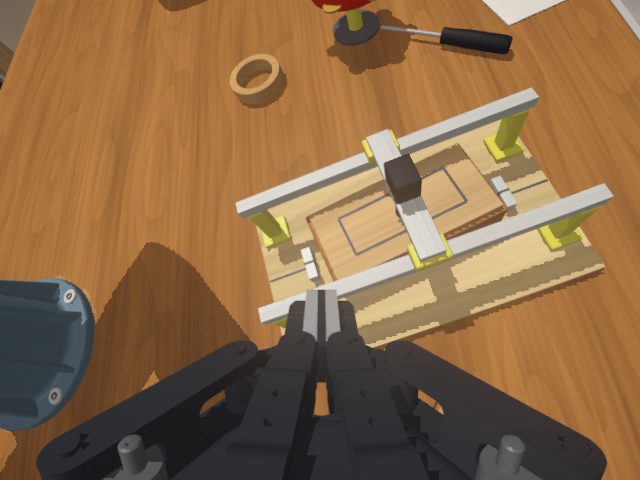

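```bash
python3 - <<'E'
from meas import *
zoom('pics/w13.png',255,120,565,300,2.5,'pics/w13c.png')
E
```

```text
(no output)
```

View pics/w13c.png

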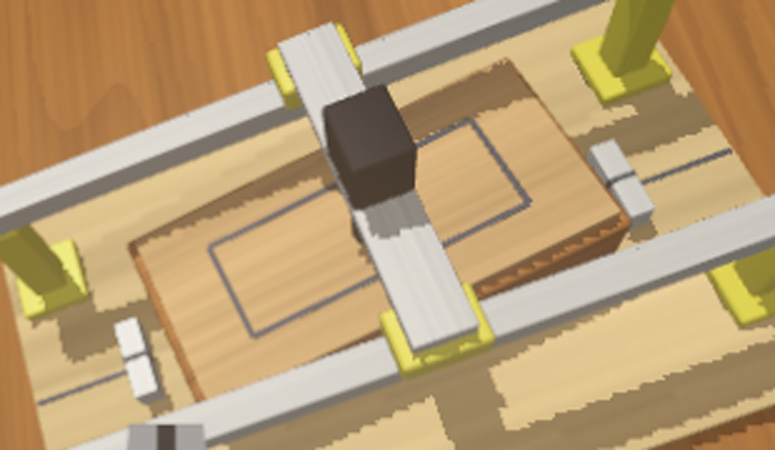

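```bash
python3 - <<'E'
from meas import *
T=np.load('T13.npy'); f=lambda l:[(255+x/2.5,120+y/2.5) for x,y in l]
rep(f([(210,246),(255,336),(530,203),(470,120)]),'wrist',T)
lin(f([(40,402),(122,374),(646,182),(732,151)]),'wrist',T); lin(f([(134,358),(612,178)]),'wrist',T,.028)
E
```

```text
theta 0.105 c_st mm [0.2 6.3] far y 16.8 near y -4.1 size 0.1294 0.1297 0.0485 0.048
line y [-0.1 -1.1 -1.  -1.3] x [-177. -132.  138.  181.]
line y [-1.5  0.6] x [-121.  118.]
```

Call:
step_arm(
  xyz=[
    [-4,0,40],
    [-8,10,80],
    [-12,20,115],
    [-16,35,145],
    [-20,50,156],
    [-24,65,156],
    [-28,80,156],
    [-32,95,156],
    [-36,110,156],
    [-37,115,156],
  ],
  spin=[0.14,0.28,0.42,0.56,0.7,0.84,0.98,1.12,1.26,1.4],
  fingers=[0,0,0,0,0,0,0,0,0,0],
)

```text
time_s: 25.1
eef_pos: [0.4698, 0.0519, 0.4188]
eef_rot: [0.342, -0.237, 0.748, 0.516]
wrist_force: [-0.4, -0.2, -0.2]
opening: 0.0
```

Call:
step_arm(
  xyz=[
    [11,12,0],
    [22,24,0],
    [33,36,0],
    [44,48,0],
    [55,60,0],
    [66,72,-10],
    [77,84,-20],
    [88,96,-30],
    [99,108,-45],
    [110,120,-60],
  ],
  spin=[0.14,0.28,0.42,0.56,0.7,0.84,0.98,1.12,1.26,1.4],
  fingers=[0,0,0,0,0,0,0,0,0,0],
)

```text
time_s: 26.1
eef_pos: [0.5804, 0.1717, 0.3579]
eef_rot: [0.07, 0.663, -0.42, -0.616]
wrist_force: [-0.9, 0.1, 0.4]
opening: 0.003
```

Call:
step_arm(
  xyz=[
    [12,10,-20],
    [24,18,-50],
    [36,25,-90],
    [36,25,-130],
    [36,25,-140],
    [36,25,-140],
  ],
  spin=[0.12,0.24,0.342,0.342,0.342,0.342],
  fingers=[0,0,0,0,0,0],
)

```text
time_s: 26.7
eef_pos: [0.615, 0.1951, 0.2169]
eef_rot: [0.173, 0.723, -0.303, -0.596]
wrist_force: [0.5, -0.4, 0.2]
opening: 0.003
```

```bash
python3 - <<'E'
from h import *
st(); tip()
E
```

```text
t 26.7 p [0.615  0.1951 0.2169] q [ 0.426  0.549  1.329 -0.684  1.505 -2.386] F [ 0.5 -0.4  0.2] op 0.0
tool x [ 0.105 -0.645 -0.757] z [-0.967  0.112 -0.229] tilt deg 40.8
tip st [ 70.5 110.1 208.6]
```

Call:
step_arm(
  xyz=[
    [0,0,-45],
    [0,0,-90],
    [0,0,-130],
    [0,0,-155],
    [0,0,-168],
    [0,0,-174],
    [0,0,-174],
  ],
  spin=[0,0,0,0,0,0,0],
  fingers=[0,0,0,0,0,0,0],
)

```text
time_s: 27.4
eef_pos: [0.6171, 0.196, 0.0466]
eef_rot: [0.171, 0.725, -0.303, -0.594]
wrist_force: [0.1, -0.9, 0.2]
opening: -0.005
```

Call:
step_arm(
  xyz=[
    [2,-12,0],
    [4,-22,0],
    [5,-28,0],
    [5,-31,0],
    [6,-34,0],
    [6,-36,0],
    [6,-38,0],
    [7,-40,0],
    [7,-42,0],
    [7,-42,0],
  ],
  spin=[0,0,0,0,0,0,0,0,0,0],
  fingers=[0,0,0,0,0,0,0,0,0,0],
)

```text
time_s: 28.4
eef_pos: [0.6234, 0.1541, 0.0452]
eef_rot: [0.172, 0.725, -0.302, -0.595]
wrist_force: [2.0, 3.6, 0.1]
opening: 0.003
```

```bash
python3 - <<'E'
from h import *
from meas import *
st(); T=tip(); im=eyes.camera('wrist'); cv2.imwrite('pics/w14.png',im[:,:,::-1]); np.save('T14.npy',T)
E
```

```text
t 28.4 p [0.6234 0.1541 0.0452] q [ 0.366  0.743  1.418 -0.74   1.249 -2.237] F [2.  3.6 0.1] op 0.0
tool x [ 0.11  -0.643 -0.758] z [-0.966  0.111 -0.234] tilt deg 40.7
tip st [71.8 68.2 36.9]
```

View pics/w14.png

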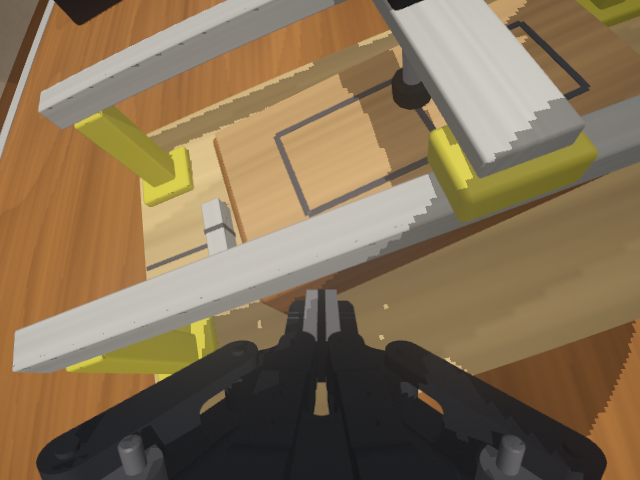

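```bash
python3 - <<'E'
from meas import *
T=np.load('T14.npy'); 
rep([(588,89),(521,24),(277,135),(309,213)],'wrist',T)
lin([(148,268),(210,247)],'wrist',T); lin([(219,228)],'wrist',T,.028)
E
```

```text
theta 0.066 c_st mm [-2.6  3.4] far y 10.0 near y -3.2 size 0.1304 0.1303 0.0482 0.0483
line y [-1.  1.] x [179. 134.]
line y [0.5] x [118.]
```

Call:
step_arm(
  xyz=[
    [0,-2,0],
    [1,-4,0],
    [1,-6,0],
    [1,-7,0],
    [1,-7,0],
  ],
  spin=[0,0,0,0,0],
  fingers=[0,0,0,0,0],
)

```text
time_s: 28.95
eef_pos: [0.624, 0.1465, 0.0452]
eef_rot: [0.172, 0.724, -0.303, -0.595]
wrist_force: [2.0, 3.1, 1.6]
opening: 0.002
```

```bash
python3 - <<'E'
from h import *
from meas import *
st(); T=tip(); im=eyes.camera('wrist'); cv2.imwrite('pics/w15.png',im[:,:,::-1]); np.save('T15.npy',T)
zoom('pics/w15.png',140,0,640,330,1.6,'pics/w15c.png')
E
```

```text
t 28.95 p [0.624  0.1465 0.0452] q [ 0.355  0.739  1.426 -0.744  1.241 -2.241] F [2.  3.1 1.6] op 0.0
tool x [ 0.109 -0.643 -0.758] z [-0.966  0.112 -0.233] tilt deg 40.7
tip st [71.2 60.6 36.9]
```

View pics/w15c.png

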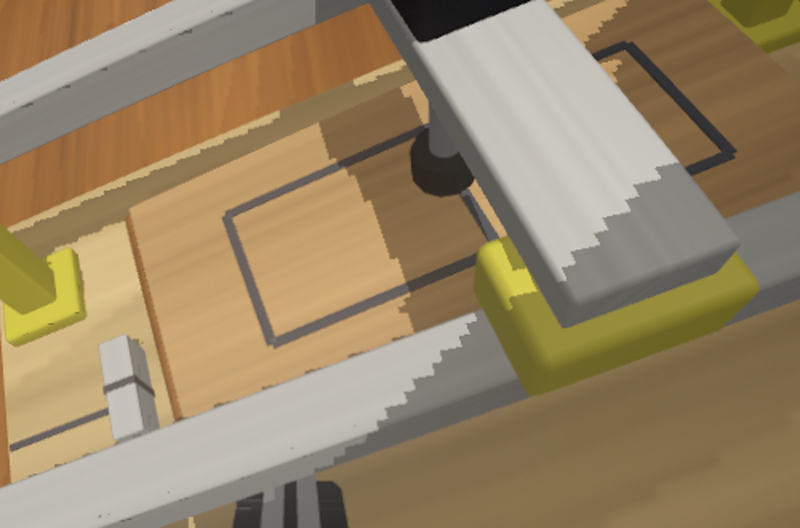

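```bash
python3 - <<'E'
from meas import *
T=np.load('T15.npy'); f=lambda l:[(140+x/1.6,y/1.6) for x,y in l]
rep(f([(733,154),(628,44),(227,214),(272,345)]),'wrist',T)
lin(f([(12,447),(108,411)]),'wrist',T); lin(f([(125,378)]),'wrist',T,.028)
E
```

```text
theta 0.035 c_st mm [-5.2 -1.2] far y 2.3 near y -4.7 size 0.1315 0.1309 0.0485 0.0491
line y [-1.  -0.6] x [179. 136.]
line y [-2.1] x [119.]
```

Call:
step_arm(
  xyz=[
    [0,-1,0],
    [0,-2,0],
    [0,-3,0],
    [0,-3,0],
    [-1,4,0],
    [-3,16,0],
    [-8,45,5],
    [-8,55,45],
    [-8,55,90],
    [-8,55,135],
  ],
  spin=[0,0,0,0,0,0,0,0,0,0],
  fingers=[0,0,0,0,0,0,0,0,0,0],
)

```text
time_s: 30.0
eef_pos: [0.6147, 0.2028, 0.1805]
eef_rot: [0.173, 0.724, -0.303, -0.596]
wrist_force: [0.5, 1.7, 0.1]
opening: 0.002
```

Call:
step_arm(
  xyz=[
    [-5,-5,45],
    [-12,-12,90],
    [-20,-30,135],
    [-30,-45,180],
    [-40,-55,200],
    [-52,-65,200],
    [-65,-75,200],
    [-78,-85,200],
    [-91,-95,200],
    [-104,-105,200],
  ],
  spin=[-0.14,-0.28,-0.42,-0.56,-0.7,-0.84,-0.98,-1.12,-1.26,-1.4],
  fingers=[0,0,0,0,0,0,0,0,0,0],
)

```text
time_s: 31.0
eef_pos: [0.5112, 0.0973, 0.3798]
eef_rot: [0.252, -0.357, 0.7, 0.565]
wrist_force: [-0.2, -0.6, -0.4]
opening: -0.002
```

Call:
step_arm(
  xyz=[
    [0,-14,0],
    [0,-28,0],
    [0,-42,0],
    [0,-56,0],
    [0,-70,0],
    [0,-84,0],
    [0,-98,0],
    [0,-112,0],
    [0,-126,0],
    [0,-140,0],
  ],
  spin=[-0.14,-0.28,-0.42,-0.56,-0.7,-0.84,-0.98,-1.12,-1.26,-1.4],
  fingers=[0,0,0,0,0,0,0,0,0,0],
)

```text
time_s: 32.0
eef_pos: [0.5118, -0.0434, 0.3799]
eef_rot: [0.557, 0.178, 0.765, 0.269]
wrist_force: [0.4, -1.0, -0.5]
opening: -0.001
```

```bash
python3 - <<'E'
from h import *
st(); tip()
E
```

```text
t 32.0 p [ 0.5118 -0.0434  0.3799] q [-0.529  0.299  1.338  0.399  2.107 -0.568] F [ 0.4 -1.  -0.5] op -0.0
tool x [-0.317  0.572 -0.757] z [ 0.948  0.215 -0.235] tilt deg 40.8
tip st [-74.2 -93.2 371.6]
```

Call:
step_arm(
  xyz=[
    [0,-6,-30],
    [0,-12,-65],
    [0,-17,-105],
    [0,-17,-120],
    [0,-17,-120],
  ],
  spin=[-0.12,-0.24,-0.342,-0.342,-0.342],
  fingers=[0,0,0,0,0],
)

```text
time_s: 32.5
eef_pos: [0.5108, -0.0592, 0.2586]
eef_rot: [0.593, 0.303, 0.726, 0.173]
wrist_force: [0.7, -0.4, 0.1]
opening: 0.004
```

```bash
python3 - <<'E'
from h import *
from meas import *
st(); T=tip(); im=eyes.camera('wrist'); cv2.imwrite('pics/w16.png',im[:,:,::-1]); np.save('T16.npy',T)
zoom('pics/w16.png',240,110,560,300,2.5,'pics/w16c.png')
im=eyes.camera('top'); cv2.imwrite('pics/top16.png',im[:,:,::-1])
E
```

```text
t 32.5 p [ 0.5108 -0.0592  0.2586] q [-0.638  0.3    1.586  0.48   1.791 -0.465] F [ 0.7 -0.4  0.1] op 0.0
tool x [-0.114  0.646 -0.755] z [ 0.965 -0.108 -0.238] tilt deg 41.0
tip st [ -75.6 -108.3  250.3]
```

View pics/w16c.png

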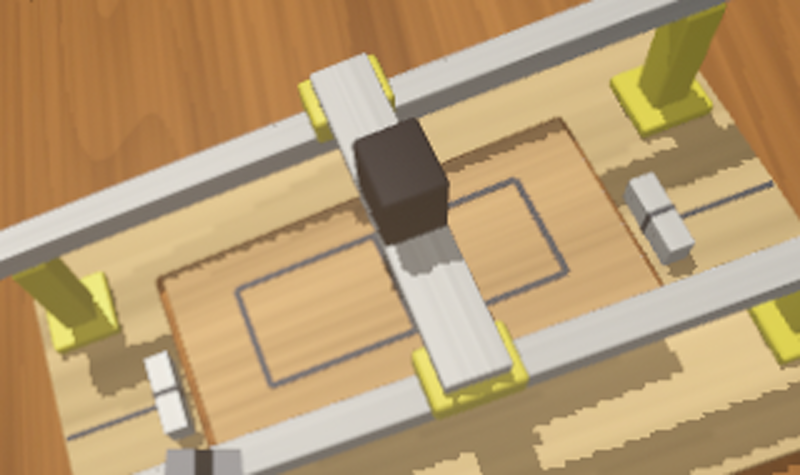

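```bash
python3 - <<'E'
from meas import *
T=np.load('T16.npy'); f=lambda l:[(240+x/2.5,110+y/2.5) for x,y in l]
rep(f([(237,290),(272,386),(567,271),(515,180)]),'wrist',T)
lin(f([(68,438),(152,410),(686,216),(772,185)]),'wrist',T); lin(f([(167,393),(654,214)]),'wrist',T,.028)
E
```

```text
theta 0.026 c_st mm [-4.5 -2.6] far y -0.0 near y -5.2 size 0.1297 0.1302 0.048 0.0474
line y [-0.4 -1.5 -1.2 -1.4] x [-177. -132.  138.  180.]
line y [-1.9 -1. ] x [-120.  118.]
```

Call:
step_arm(
  xyz=[
    [0,0,-45],
    [0,0,-90],
    [0,0,-135],
    [0,0,-175],
    [-1,0,-200],
    [-2,0,-213],
    [-2,0,-215],
    [-2,0,-215],
  ],
  spin=[0,0,0,0,0,0,0,0],
  fingers=[0,0,0,0,0,0,0,0],
)

```text
time_s: 33.4
eef_pos: [0.5113, -0.0606, 0.0465]
eef_rot: [0.596, 0.302, 0.724, 0.172]
wrist_force: [-0.2, -0.2, -0.4]
opening: -0.003
```

Call:
step_arm(
  xyz=[
    [-2,10,0],
    [-4,22,0],
    [-6,34,0],
    [-7,41,0],
    [-8,44,0],
    [-8,46,0],
    [-8,47,0],
    [-8,48,0],
    [-9,49,0],
    [-9,49,0],
  ],
  spin=[0,0,0,0,0,0,0,0,0,0],
  fingers=[0,0,0,0,0,0,0,0,0,0],
)

```text
time_s: 34.4
eef_pos: [0.5015, -0.0118, 0.0451]
eef_rot: [0.595, 0.303, 0.724, 0.171]
wrist_force: [0.0, -2.1, 0.5]
opening: -0.001
```

```bash
python3 - <<'E'
from h import *
from meas import *
st(); T=tip(); im=eyes.camera('wrist'); cv2.imwrite('pics/w17.png',im[:,:,::-1]); np.save('T17.npy',T)
zoom('pics/w17.png',140,0,640,330,1.6,'pics/w17c.png')
E
```

```text
t 34.4 p [ 0.5015 -0.0118  0.0451] q [-0.58   0.563  1.734  0.507  1.397 -0.615] F [ 0.  -2.1  0.5] op -0.0
tool x [-0.107  0.643 -0.759] z [ 0.966 -0.113 -0.232] tilt deg 40.7
tip st [-76.6 -60.   36.8]
```

View pics/w17c.png

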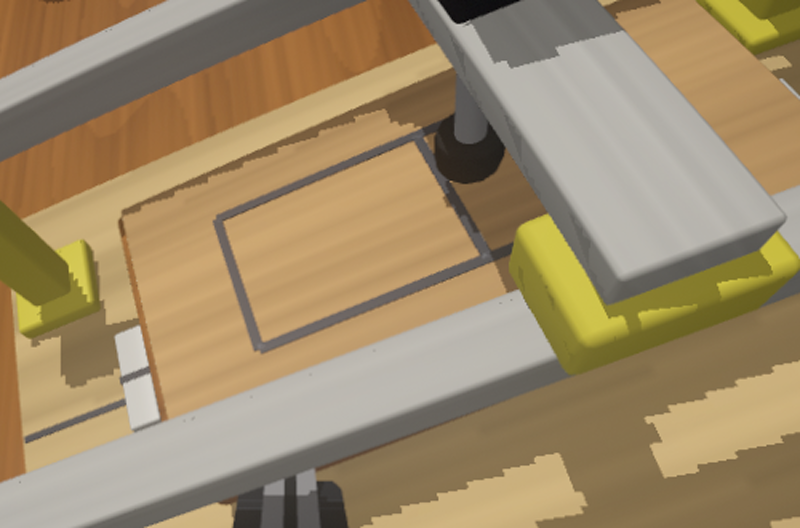

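```bash
python3 - <<'E'
from meas import *
T=np.load('T17.npy'); f=lambda l:[(140+x/1.6,y/1.6) for x,y in l]
half(*f([(218,218),(261,348),(422,134),(486,256)]),'wrist',T)
lin(f([(26,440),(122,402)]),'wrist',T); lin(f([(135,378)]),'wrist',T,.028)
E
```

```text
th axis 0.02 edges 0.01 0.03 cross 0.022 -0.021 c [-4.2 -1.4] n [-69.9  -2.7] len 65.7 48.5 47.2
line y [-0.2  0.3] x [-179. -135.]
line y [-1.2] x [-121.]
```

Call:
step_arm(
  xyz=[
    [0,1,0],
    [0,2,0],
    [-1,3,0],
    [-1,3,0],
  ],
  spin=[0,0,0,0],
  fingers=[0,0,0,0],
)

```text
time_s: 34.85
eef_pos: [0.4999, -0.0081, 0.0451]
eef_rot: [0.595, 0.303, 0.724, 0.172]
wrist_force: [0.5, -2.6, -0.3]
opening: -0.001
```

Call:
step_arm(
  xyz=[
    [1,-4,0],
    [3,-16,0],
    [8,-45,0],
    [9,-52,40],
    [9,-52,85],
    [9,-52,130],
    [9,-52,175],
    [9,-50,215],
    [9,-50,215],
  ],
  spin=[0,0,0,0,0,0,0,0,0],
  fingers=[0,0,0,0,0,0,0,0,0],
)

```text
time_s: 35.75
eef_pos: [0.5112, -0.06, 0.2658]
eef_rot: [0.599, 0.301, 0.722, 0.171]
wrist_force: [1.2, -0.3, -0.7]
opening: -0.003
```

```bash
python3 - <<'E'
from h import *
from meas import *
st(); T=tip(); im=eyes.camera('wrist'); cv2.imwrite('pics/w18.png',im[:,:,::-1]); np.save('T18.npy',T)
zoom('pics/w18.png',240,110,560,300,2.5,'pics/w18c.png')
E
```

```text
t 35.75 p [ 0.5112 -0.06    0.2658] q [-0.64   0.283  1.588  0.481  1.79  -0.465] F [ 1.2 -0.3 -0.7] op -0.0
tool x [-0.102  0.639 -0.762] z [ 0.968 -0.113 -0.224] tilt deg 40.3
tip st [ -75.2 -109.2  257.4]
```

View pics/w18c.png

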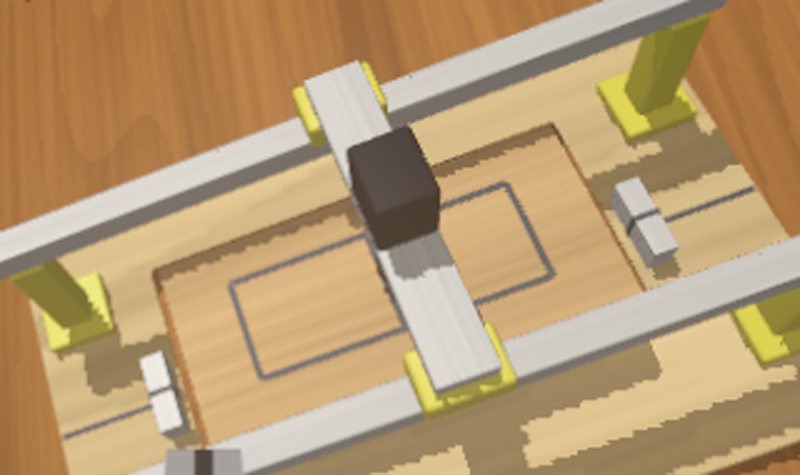

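Call:
step_arm(
  xyz=[
    [0,0,0],
    [0,0,0],
    [0,0,0],
  ],
  spin=[0,0,0],
  fingers=[0,0,0],
)

```text
time_s: 36.1
eef_pos: [0.5084, -0.058, 0.2587]
eef_rot: [0.594, 0.304, 0.725, 0.172]
wrist_force: [-0.0, -1.0, -0.6]
opening: -0.003
```

```bash
python3 - <<'E'
from h import *
from meas import *
st(); T=tip(); im=eyes.camera('wrist'); cv2.imwrite('pics/w19.png',im[:,:,::-1]); np.save('T19.npy',T)
zoom('pics/w19.png',240,110,560,300,2.5,'pics/w19c.png')
E
```

```text
t 36.1 p [ 0.5084 -0.058   0.2587] q [-0.639  0.292  1.596  0.48   1.787 -0.466] F [-0.  -1.  -0.6] op -0.0
tool x [-0.111  0.645 -0.757] z [ 0.965 -0.111 -0.236] tilt deg 40.8
tip st [ -77.7 -106.7  250.4]
```

View pics/w19c.png

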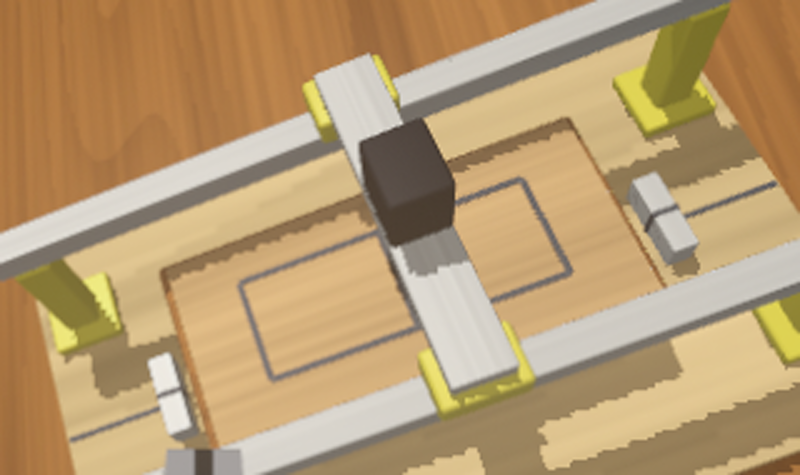

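```bash
python3 - <<'E'
from meas import *
T=np.load('T19.npy'); f=lambda l:[(240+x/2.5,110+y/2.5) for x,y in l]
rep(f([(240,285),(273,380),(571,271),(522,180)]),'wrist',T)
lin(f([(72,438),(155,410),(690,216),(775,184)]),'wrist',T); lin(f([(171,391),(658,214)]),'wrist',T,.028)
# end-face midpoints from outer corners (near-left, near-right occluded); far-left outer
print(((cast('wrist',f([(163,270),(568,119)]),.061,T)[:,:2]-[.5655,.0675])@np.array([[np.cos(.172),-np.sin(.172)],[np.sin(.172),np.cos(.172)]])*1e3).round(1))
E
```

```text
theta 0.0 c_st mm [-4.3 -1. ] far y -1.0 near y -1.0 size 0.1303 0.1304 0.0473 0.0468
line y [ 0.2 -0.8 -1.3 -1. ] x [-177. -132.  138.  180.]
line y [-0.4 -1. ] x [-119.  118.]
[[-100.8   44.2]
 [  91.4   43.1]]
```

Call:
step_arm(
  xyz=[
    [0,-10,40],
    [-10,-30,80],
    [-25,-60,110],
    [-40,-95,120],
    [-60,-130,120],
    [-80,-165,120],
    [-95,-200,120],
    [-110,-235,120],
    [-110,-250,120],
    [-110,-250,120],
  ],
  spin=[0,0,0,0,0,0,0,0,0,0],
  fingers=[0,0,0,0,0,0,0,0,0,0],
)

```text
time_s: 37.15
eef_pos: [0.3983, -0.3101, 0.3788]
eef_rot: [0.595, 0.305, 0.724, 0.171]
wrist_force: [-0.1, 0.4, 0.0]
opening: -0.003
```

```bash
python3 - <<'E'
from h import *
from meas import *
st()
im=np.mean([eyes.camera('top').astype(float) for _ in range(3)],0).astype(np.uint8); cv2.imwrite('pics/top20.png',im[:,:,::-1]); zoom('pics/top20.png',230,120,360,285,3.6,'pics/top20c.png')
im=eyes.camera('scene'); cv2.imwrite('pics/scene20.png',im[:,:,::-1])
E
```

```text
t 37.15 p [ 0.3983 -0.3101  0.3788] q [-1.045  0.344  1.283  0.284  2.175 -0.761] F [-0.1  0.4  0. ] op -0.0
tool x [-0.108  0.645 -0.757] z [ 0.965 -0.114 -0.234] tilt deg 40.8
```

View pics/top20c.png

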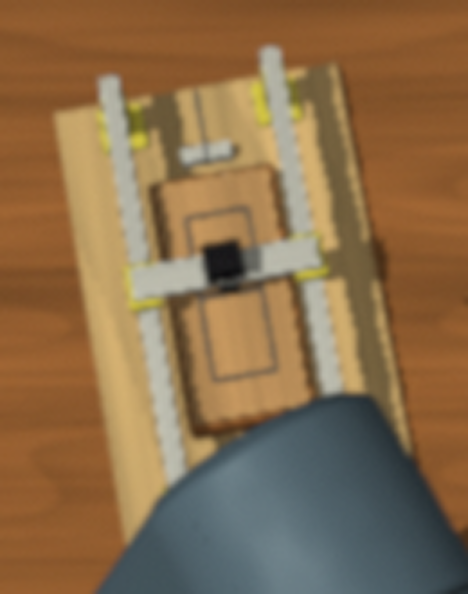

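View pics/scene20.png

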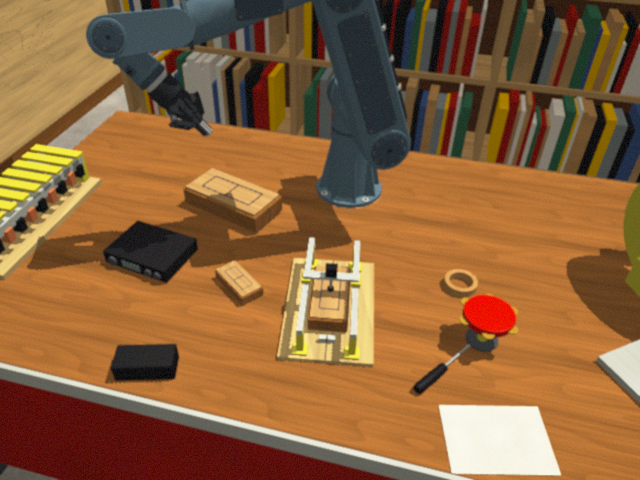

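```bash
python3 - <<'E'
from meas import *
c=lambda l:[[230+x/3.6,120+y/3.6] for x,y in l]
rep(c([(214,381),(277,369),(250,207),(188,218)]),'top')
# line px from earlier unoccluded top view (same camera)
lin(c([(260,455),(271,522),(197,90),(202,125)]),'top',None)
zoom('pics/scene20.png',265,225,390,375,4,'pics/sc20.png')
E
```

```text
theta -0.016 c_st mm [-5.4 -2.2] far y -3.7 near y -0.6 size 0.13 0.1295 0.0487 0.0485
line y [-0.5  0.3 -2.5 -1.5] x [-124. -178.  178.  148.]
```

View pics/sc20.png

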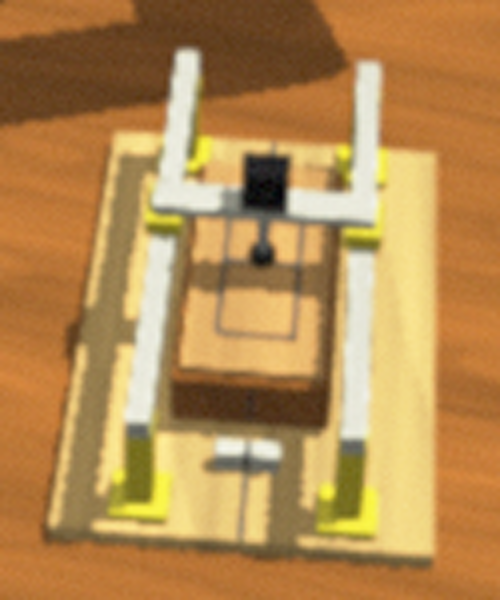

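```bash
python3 - <<'E'
from meas import *
zoom('pics/scene20.png',295,305,365,365,10,'pics/sc20b.png')
s=lambda l:[[265+x/4,225+y/4] for x,y in l]
n=np.array([-np.sin(.172),np.cos(.172)])
f=lambda px,z:print((cast('scene',s(px),z)[:,:2]-[.5655,.0675])@n*1e3)
rep(s([(225,222),(301,222),(296,338),(217,332)][::1]),'scene')
E
```

```text
theta 0.022 c_st mm [8.7 0.6] far y 2.8 near y -1.7 size 0.0997 0.105 0.05 0.0493
```

View pics/sc20b.png

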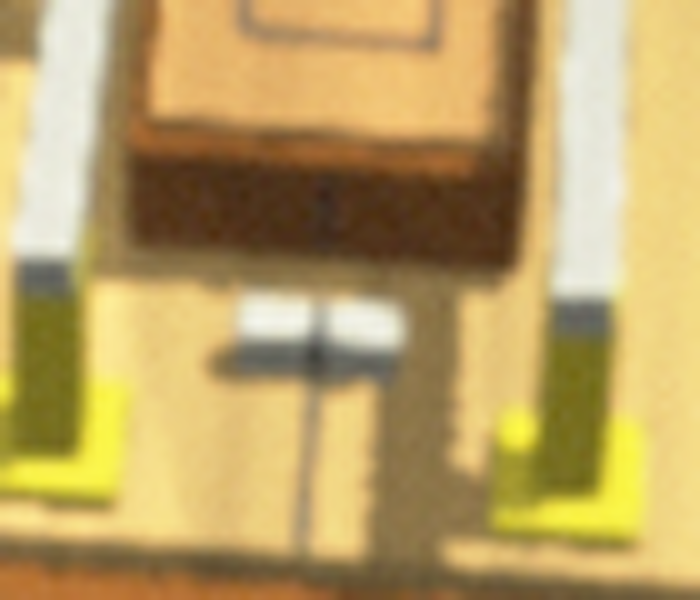

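```bash
python3 - <<'E'
from meas import *
s=lambda l:[[295+x/10,305+y/10] for x,y in l]
lin(s([(314,390),(303,550)]),'scene',None); lin(s([(319,318)]),'scene',None,.028)
for z in(.035,.04,.045): lin(s([(322,212)]),'scene',None,z)
lin(s([(132,240),(512,268)]),'scene',None,.017); lin(s([(135,155),(520,175)]),'scene',None,.056)
E
```

```text
line y [1.2 1.9] x [131. 180.]
line y [1.3] x [122.]
line y [-0.] x [94.]
line y [0.1] x [98.]
line y [0.3] x [103.]
line y [-47.3  47.8] x [92. 91.]
line y [-46.2  48. ] x [99. 96.]
```

```bash
python3 -c "
from bench import hand_in; print(hand_in())"
```

```text
the job is handed in; nothing more can be done
None
```

The drum is squared up over the line. It took five pushes from outside under the rails (far-left, near-right in two spots, far-left, near-right), and I handed in at about 37 s with the arm clear of everything.

- **How the tool was leaned:** `step_arm` cannot tilt the tool. I built up a 41° lean high in free space by asking for turns past the last joint's range. After that I only spun and shifted the leaned tool.
- **Last checks, sideways distance of each end from the line (negative = right):**

| Camera | Near end | Far end |
|---|---|---|
| Wrist | about -0.2 mm | about 0 mm |
| Scene | not measurable | about -1 mm |
| Top | about -0.2 mm | about -2 mm |

- **Disagreement:** the views differ by up to 2 mm at the far end, about the calibration error, but all are within 3 mm.
- **Forces:** the wrist-force readings between moves stayed near 4 N, and I saw no sign of touching the frame, the drum's top or the other things on the bench.
- **Differences from the description:** the drum started turned about 0.32 rad, more than the stated 0.10 to 0.20. It also slid sideways more per push than described. It ended about 4 to 5 mm toward the near stop along the line, not touching it.

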